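# Sift the nuts from the glass sleeves on the sorting tray

### The job

Take the loaded hand sieve by its handle, carry it level and smoothly so that nothing drops out on the way, and let it down gently onto the two rails of the metal sorting tray. Keep hold of it and shake it briskly to and fro along the rails, knocking it gently (there is glass in it) at least twice against the rubber-faced stop at each end, until all four hex nuts have dropped through the slots into the tray. Let go with the sieve lying flat on the rails and both glass sleeves still standing in it, and leave the tweezers, screwdriver and jar alone.

Things in the scene. Friction and masses are not known exactly. Their poses are not given: they have to be found in the camera images.
- sieve_grip (a point): grip of the hand sieve: a black bar 75 mm long (x), 16 mm wide (y), 16 mm high, in the middle of a flat steel strap handle that spans the sieve along x; take it from above. Point: centre of the bar, 87 mm above the sieve's underside and over its centre. x along the bar, y the way to shake, z up
- sieve: the hand sieve, lying on the mat (4 mm thick) at the start: open steel frame 128 mm (x) by 154 mm (y), walls 32 mm high and 4 mm thick, 0.27 to 0.44 kg empty. Origin: centre of its underside; same axes as the grip
- sieve_floor (a point): centre of the sieve's floor, 3 mm above its underside; same axes. Floor: four flat bars along x, 14 mm wide, centred at y = -48, -16, 16, 48 mm, open slots 18 mm wide between them and at the walls: a nut drops once its middle slips off a bar, a sleeve cannot pass. Nuts slip when the sieve is accelerated sideways by more than 2.5 to 3.4 m/s2 (friction 0.3, +-15 %)
- tray: sorting tray, a fixed open metal box 145 mm (x) by 300 mm (y), 63 mm high, the long walls with lips flaring out to 71 mm; inside width 133 mm, so the sieve has 2.5 mm play to either long wall. Origin: centre of its underside; x across, y along the rails (turn the sieve to the same yaw or half a turn from it), z up. Its stops: see tray_mid
- tray_mid (a point): middle of the tray at rail height, 45 mm over its underside, same axes. The sieve rests on a white rail along each long wall, its floor point then 3 mm over this one. Across the rails near either end is a stop bar with a rubber bumper (gives 2 mm per 10 N, 7 mm at most), clamped elsewhere each time: a centred sieve slides 18 to 42 mm each way to touch. Find it by feel; glass chips at 18 N on a stop or 40 N on the whole tray
- nut1_c (a point): hex nut of plain steel, 14 mm across flats, 16 mm across corners, 9 mm thick, 10 g, lying flat in the sieve on one of its bars. Point: its centre; z: its axis
- nut2_c (a point): hex nut of plain steel, 14 mm across flats, 16 mm across corners, 9 mm thick, 10 g, lying flat in the sieve on one of its bars. Point: its centre; z: its axis
- nut3_c (a point): hex nut of plain steel, 14 mm across flats, 16 mm across corners, 9 mm thick, 10 g, lying flat in the sieve on one of its bars. Point: its centre; z: its axis
- nut4_c (a point): hex nut of plain steel, 14 mm across flats, 16 mm across corners, 9 mm thick, 10 g, lying flat in the sieve on one of its bars. Point: its centre; z: its axis
- sleeve1_c (a point): glass sleeve (short open tube) 48 mm outside, 42 mm inside, 24 mm tall, 24 g, standing upright in the sieve. Point: its centre; z: its axis
- sleeve2_c (a point): glass sleeve (short open tube) 48 mm outside, 42 mm inside, 24 mm tall, 24 g, standing upright in the sieve. Point: its centre; z: its axis
- tweezers_c (a point): middle of a pair of steel tweezers, 120 mm long, 6 mm high, lying on the mat beyond the work; leave alone
- driver_grip (a point): handle of a small screwdriver, 150 mm long, lying on the mat beyond the work; leave alone
- jar_c (a point): middle of a glass jar with a black cap, 48 mm across, 50 mm tall, standing on the mat beyond the work; leave alone

How it is judged (in metres and radians):
On the way, in this order (a step that is already met when the one before it is completed fails the run):
1. the sieve lies on both rails of the tray with all four nuts and both sleeves still in it (x of sieve_floor in the frame of tray_mid between -0.006 and 0.006 m and y of sieve_floor in the frame of tray_mid between -0.055 and 0.055 m and z of sieve_floor in the frame of tray_mid between -0.001 and 0.0055 m and x of nut1_c in the frame of sieve_floor between -0.062 and 0.062 m and y of nut1_c in the frame of sieve_floor between -0.075 and 0.075 m and z of nut1_c in the frame of sieve_floor between 0.001 and 0.03 m and x of nut2_c in the frame of sieve_floor between -0.062 and 0.062 m and y of nut2_c in the frame of sieve_floor between -0.075 and 0.075 m and z of nut2_c in the frame of sieve_floor between 0.001 and 0.03 m and x of nut3_c in the frame of sieve_floor between -0.062 and 0.062 m and y of nut3_c in the frame of sieve_floor between -0.075 and 0.075 m and z of nut3_c in the frame of sieve_floor between 0.001 and 0.03 m and x of nut4_c in the frame of sieve_floor between -0.062 and 0.062 m and y of nut4_c in the frame of sieve_floor between -0.075 and 0.075 m and z of nut4_c in the frame of sieve_floor between 0.001 and 0.03 m and x of sleeve1_c in the frame of sieve_floor between -0.062 and 0.062 m and y of sleeve1_c in the frame of sieve_floor between -0.075 and 0.075 m and z of sleeve1_c in the frame of sieve_floor between 0.008 and 0.02 m and angle between each of sleeve1_c, sleeve2_c's own z axis and vertical below 0.2 rad and x of sleeve2_c in the frame of sieve_floor between -0.062 and 0.062 m and y of sleeve2_c in the frame of sieve_floor between -0.075 and 0.075 m and z of sleeve2_c in the frame of sieve_floor between 0.008 and 0.02 m), for 0.2 s.
2. sliding on the rails, the sieve has knocked against the tray's left stop (at its +y end) (x of sieve_floor in the frame of tray_mid between -0.006 and 0.006 m and y of sieve_floor in the frame of tray_mid between -0.055 and 0.055 m and z of sieve_floor in the frame of tray_mid between -0.001 and 0.0055 m and contact force between sieve and bumper_l_c0 above 2 N).
3. sliding on the rails, the sieve has knocked against the tray's right stop (at its -y end) (x of sieve_floor in the frame of tray_mid between -0.006 and 0.006 m and y of sieve_floor in the frame of tray_mid between -0.055 and 0.055 m and z of sieve_floor in the frame of tray_mid between -0.001 and 0.0055 m and contact force between sieve and bumper_r_c0 above 2 N).
4. and against the left stop once more (all of step 2).
At the end, for the whole second after the job is handed in: all four nuts lie in the tray below the rails; both glass sleeves stand upright (within 0.2 rad) in the sieve; the sieve lies flat (within 0.03 rad) on both rails between the stops, at rest and released (x of nut1_c in the frame of tray_mid between -0.068 and 0.068 m and y of nut1_c in the frame of tray_mid between -0.146 and 0.146 m and z of nut1_c in the frame of tray_mid between -0.046 and -0.012 m and x of nut2_c in the frame of tray_mid between -0.068 and 0.068 m and y of nut2_c in the frame of tray_mid between -0.146 and 0.146 m and z of nut2_c in the frame of tray_mid between -0.046 and -0.012 m and x of nut3_c in the frame of tray_mid between -0.068 and 0.068 m and y of nut3_c in the frame of tray_mid between -0.146 and 0.146 m and z of nut3_c in the frame of tray_mid between -0.046 and -0.012 m and x of nut4_c in the frame of tray_mid between -0.068 and 0.068 m and y of nut4_c in the frame of tray_mid between -0.146 and 0.146 m and z of nut4_c in the frame of tray_mid between -0.046 and -0.012 m and x of sleeve1_c in the frame of sieve_floor between -0.062 and 0.062 m and y of sleeve1_c in the frame of sieve_floor between -0.075 and 0.075 m and z of sleeve1_c in the frame of sieve_floor between 0.008 and 0.02 m and angle between each of sleeve1_c, sleeve2_c's own z axis and vertical below 0.2 rad and x of sleeve2_c in the frame of sieve_floor between -0.062 and 0.062 m and y of sleeve2_c in the frame of sieve_floor between -0.075 and 0.075 m and z of sleeve2_c in the frame of sieve_floor between 0.008 and 0.02 m and x of sieve_floor in the frame of tray_mid between -0.006 and 0.006 m and y of sieve_floor in the frame of tray_mid between -0.055 and 0.055 m and z of sieve_floor in the frame of tray_mid between -0.001 and 0.0055 m and angle between sieve_floor's own z axis and vertical below 0.03 rad and linear speed of sieve below 0.01 m/s and contact force between sieve and the fingers below 0.1 N); the robot touches nothing.
It fails at once if the sieve is knocked against a stop with more than 18 N (the glass chips) (contact force between sieve and bumper_l_c0 above 18 N or contact force between sieve and bumper_r_c0 above 18 N).
It fails at once if the sieve is pressed or set down on the tray with more than 40 N (contact force between sieve and tray above 40 N).
It fails at once if the pair of tweezers is moved by more than 15 mm (distance of tweezers_c from where it was at the start of the episode above 0.015 m).
It fails at once if the screwdriver is moved by more than 15 mm (distance of driver_grip from where it was at the start of the episode above 0.015 m).
It fails at once if the jar is moved by more than 15 mm (distance of jar_c from where it was at the start of the episode above 0.015 m).
It also fails if it takes over 72 s, if anything falls off the work surface, if the arm or the gripper's body presses on something with over 40 N, if the wrist force passes 120 N, or if a joint passes its speed limit or range.

### The arm

A 6-joint arm with a two-finger parallel gripper is mounted at the origin on the work surface. World frame = base frame: x ahead of the robot, y to its left, z up, the work surface at z = 0. Lengths are in m, angles in degrees, forces in N, time in s.
With the tool pointing down it reaches from about 0.25 to 0.725 m from the base axis. Payload 9.7 kg.
Tool frame: the origin (TCP) lies at the very end of the fingers, on their centre line; the grasp point (between the pads) lies 19 mm behind it (bot.pinch_z is the distance from the TCP to the grasp point, in m); x points along the fingers, z is the direction in which the jaws open and shut, and the axes are right-handed (so a half turn about x gives the same grasp; the last joint's range is limited). The gripper opens to 85 mm and grips with 20 to 120 N. Pads are 22 mm wide; open, the fingers measure 114 mm over their backs; the gripper's body (76 mm by 85 mm) begins 54 mm behind the grasp point. The pads swing forward as they close: fully open they stand 13 mm farther back than shut.
Start: joints at [-77.235, 4.979, 10.078, 95.1, 0, 90], TCP at [0.122, -0.536, 0.231] pointing down, gripper open.
Joint ranges: [-179.16, 179.16], [-48.56, 103.87], [-65.8, 70.77], [-126.05, 130.52], [-82.76, 87.17], [-180, 180]. Speed limits (degrees/s): [127.2, 127.2, 147.25, 180, 180, 180].

### API

Orientations are given as [roll, pitch, yaw] about the fixed x, y, z axes, in that order (R = Rz(yaw) Ry(pitch) Rx(roll)).
In Python, from workcell import bot gives the robot as it stands.
- The arm moves only by the tool play_rows, never from a script. Its argument "rows" is a list of rows, each a list of 3 entries, a list of its own where there are three numbers: the shift along the tool's x, y, z in cm, then the turn about the tool's x in degrees, then the finger opening in cm, from 0 to 8.54. A call has 1 to 12 rows; each row is the pose to reach, as a shift and turn from the pose commanded when the call began, along the tool's axes at that moment; what a row does not reach only later rows make up. A row lasts 1/12 s, in which the tool goes at most 41.7 mm and 7.16 degrees, less where a joint would pass 70% of its speed; a pose out of reach is approached as far as the arm can. A call with a gripper value outside its range is refused whole. The fingers move at their own pace and stop on an object; "squeeze" is the grip in N (left out, the last holds). Time passes only in rows, so rows that repeat a pose let the fingers close. It gives the time, the measured TCP pose, the force and the opening at its end, in the units of the state.
- bot.get_obs(): the state, without advancing time (a new reading comes with each control period).
- bot.camera(name): name is "scene" or "top"; returns (picture, depth): 400x640x3 uint8, blue, green, red; 400x640 float32, m along the optical axis (not along the pixel's ray), 0 where there is no reading.
- bot.camera_model(name): a dict with "fx", "fy", "cx", "cy" (pixels), "origin" and "attitude" of the camera in the world. Camera axes: x right, y down, z forward; pixel columns grow to the right and rows downward; lengths in m; the calibration is good to about 2 mm. A picture is of the moment at which its call begins. camera_model takes no time and is no camera call.
- bot.job_done(): hands the job in, once; it reports no verdict.
The state is a dict: "time": time; "q": joint angles; "qd": joint speeds; "joint_efforts": joint torques, N m; "ee_pos": TCP position; "tcp_rot": TCP orientation; "wrist_force": force on the tool from outside, world axes, zero at the start; "torque": the same for the moment, N m; "opening": finger opening in m.
Only numpy, scipy, OpenCV 4.12 (cv2) and the standard library are available. Lean on these libraries where they do the work, as an engineer would, in place of code of your own. Each camera call takes 0.05 s, during which the arm holds its last target.

## Working session

There is one attempt and no reset: what is moved stays moved. The work goes in short steps, Python scripts to look and compute and a tool call to move; the robot and the scene stay as the last step left them, time stands still between calls to the robot, and variables do not carry over. Pictures are saved under pics/ and viewed, and the job is handed in when it is done.

Besides the shell and the picture viewer there is one more tool, called after "Emit:" as name([rows], argument=value, ...), one row to a line, values as JSON. play_rows: Moves the arm, as the interface text tells. Its arguments: {"type":"object","properties":{"rows":{"type":"array"},"squeeze":{"type":"number"}},"required":["rows"]}

```bash
ls; mkdir -p pics
python3 - <<'E'
from workcell import bot
import cv2
print(bot.get_obs())
for n in("scene","top"):
    p,d=bot.camera(n); cv2.imwrite(f"pics/{n}0.png",p); print(bot.camera_model(n))
    import numpy as np; np.save(f"pics/{n}0.npy",d)
E
```

```text
pics
{'time': 0.0, 'q': array([-7.72345264e+01,  5.01121629e+00,  1.00329414e+01,  9.50994050e+01,
        9.86123190e-04,  9.00008945e+01]), 'qd': array([ 0.06094204, -0.06768755, -0.01076757,  0.03849171, -0.08630047,
        0.01142381]), 'joint_efforts': array([ 4.49500812e-04, -5.20383954e+01,  4.64807940e+01,  1.61785068e-02,
        1.93490723e-05,  8.82787901e-06]), 'ee_pos': array([ 0.12148081, -0.53617295,  0.23056841]), 'tcp_rot': array([179.27358093,  89.92231386, 102.03815937]), 'wrist_force': array([-0.37362257, -0.06783385, -0.89880001]), 'torque': array([-0.02570502,  0.05128603,  0.01567207]), 'opening': 0.08535358419070259}
{'fx': 386.9607768357855, 'fy': 386.9607768357855, 'cx': 320.4058611794535, 'cy': 202.2681016671158, 'origin': array([ 0.99985328, -0.36290179,  0.66672893]), 'attitude': array([-137.68439184,    0.33936309,   44.8145339 ])}
{'fx': 439.7448175966703, 'fy': 439.7448175966703, 'cx': 314.26893682898464, 'cy': 193.98609763873495, 'origin': array([ 0.58098747, -0.0033181 ,  0.93894553]), 'attitude': array([-177.74198143,   -0.68639647,  -91.01058314])}
```

View pics/top0.png

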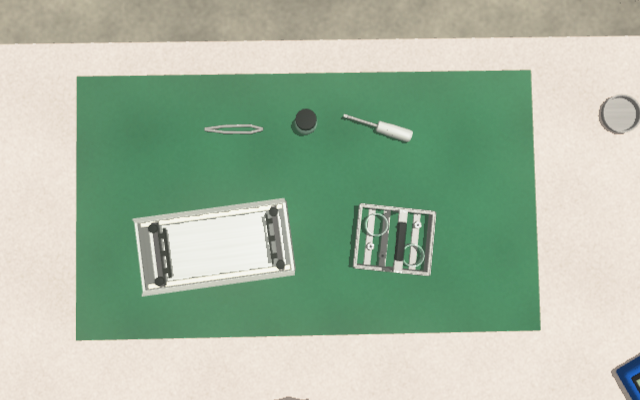

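View pics/scene0.png

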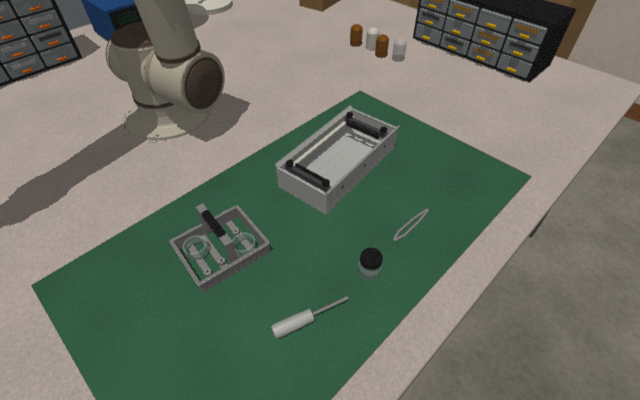

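The top view shows the tray around pixel (214,247), the sieve around (395,240), and the tweezers, jar and driver farther out at rows 115–135. I'll enlarge both.

```bash
cat > h.py <<'E'
import numpy as np, cv2
from scipy.spatial.transform import Rotation as R
from workcell import bot
def cam(n):
    m=bot.camera_model(n); return m, R.from_euler('xyz',m['attitude'],degrees=True).as_matrix(), np.array(m['origin'])
def ray_z(n,u,v,z):
    m,A,o=cam(n); d=A@np.array([(u-m['cx'])/m['fx'],(v-m['cy'])/m['fy'],1]); return o+d*(z-o[2])/d[2]
def cloud(n,D):
    m,A,o=cam(n); v,u=np.mgrid[:400,:640]
    P=np.stack([(u-m['cx'])/m['fx']*D,(v-m['cy'])/m['fy']*D,D],-1)
    return P@A.T+o
def proj(n,p):
    m,A,o=cam(n); c=A.T@(np.asarray(p)-o); return m['fx']*c[0]/c[2]+m['cx'],m['fy']*c[1]/c[2]+m['cy']
E
python3 - <<'E'
import cv2
p=cv2.imread('pics/top0.png')
a=p[190:290,340:450]; cv2.imwrite('pics/c1.png',cv2.resize(a,None,fx=6,fy=6,interpolation=cv2.INTER_CUBIC)[:600])
a=p[190:305,125:305]; cv2.imwrite('pics/c2.png',cv2.resize(a,None,fx=4,fy=4,interpolation=cv2.INTER_CUBIC))
a=cv2.imread('pics/scene0.png')[190:300,160:280]; cv2.imwrite('pics/c3.png',cv2.resize(a,None,fx=5,fy=5,interpolation=cv2.INTER_CUBIC))
E
```

```text
(no output)
```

View pics/c1.png

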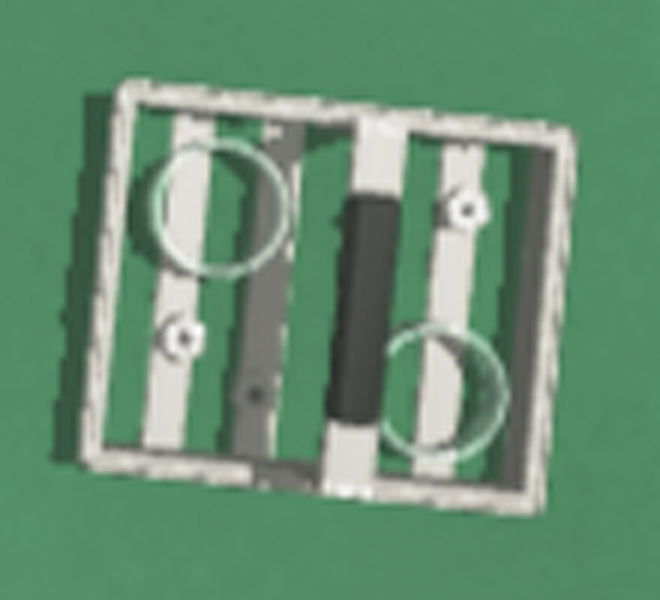

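View pics/c2.png

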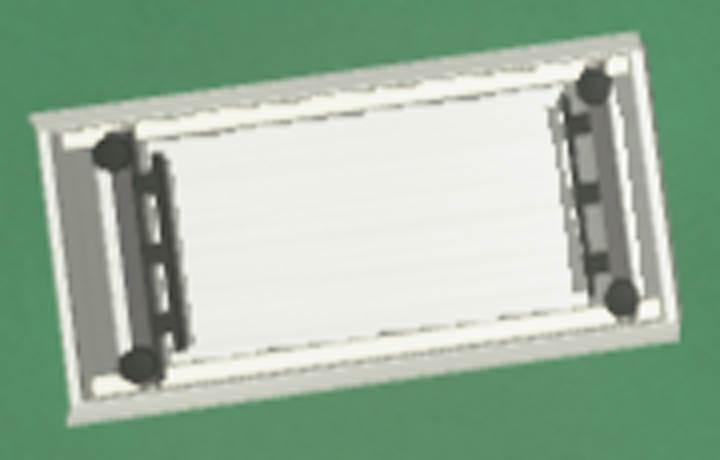

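View pics/c3.png

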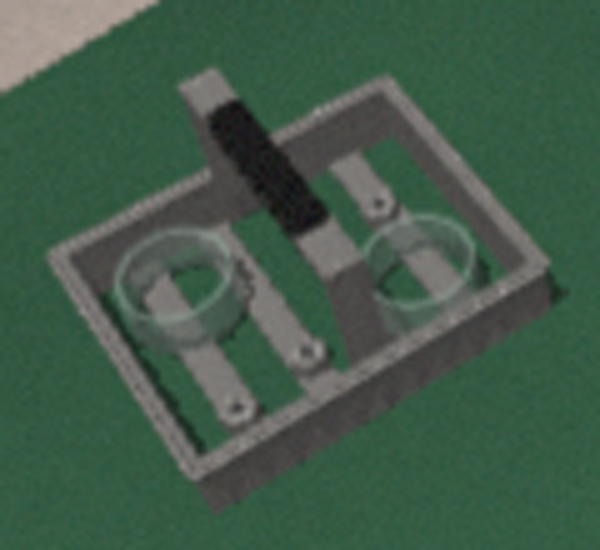

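```bash
cat > m.py <<'E'
from h import *
D=np.load('pics/top0.npy'); P=cloud('top',D)
def tp(x,y,s,ou,ov): return ((x+.5)/s-.5+ou,(y+.5)/s-.5+ov)
for nm,s,ou,ov,C,zz in (('sieve',6,340,190,[(124,80),(578,129),(541,515),(82,468)],.036),('tray',4,125,190,[(32,115),(640,33),(682,340),(70,425)],.075),('grip',6,340,190,[(350,193),(402,196),(381,424),(327,421)],.099)):
    pts=[]
    for x,y in C:
        u,v=tp(x,y,s,ou,ov); pts.append(ray_z('top',u,v,zz))
    pts=np.array(pts); c=pts.mean(0); print(nm,pts.round(4).tolist(),'c',c.round(4))
    e=[np.linalg.norm(pts[i]-pts[(i+1)%4]) for i in range(4)]; print(np.round(e,4))
    d1=(pts[0]-pts[1])+(pts[3]-pts[2]); d2=(pts[0]-pts[3])+(pts[1]-pts[2])
    print('yaw from +y edge',np.degrees(np.arctan2(d1[1],d1[0]))-90,'from x edge',np.degrees(np.arctan2(d2[1],d2[0])))
g=P[250:260,210:230]; print('tray floor z',np.median(P[225:260,190:250,2]),'mat',np.median(P[300:325,330:500,2]))
m=(P[...,2]>.088)&(P[...,2]<.11); m[:, :330]=0; m[:,460:]=0; q=P[m]; print('grip',len(q),q.mean(0),np.median(q[:,2]),q.min(0),q.max(0))
r=cv2.minAreaRect((q[:,:2]*1000).astype(np.float32)); print(r)
m=(P[...,2]>.06)&(P[...,2]<.09); m[:, 310:]=0; m[:190]=0;m[310:]=0; q=P[m]; print('tray',len(q),np.percentile(q[:,2],[5,25,50,75,95]))
r=cv2.minAreaRect((q[:,:2]*1000).astype(np.float32)); print(r)
m=(P[...,2]>.025)&(P[...,2]<.045); m[:, :340]=0; m[:,450:]=0; m[:190]=0;m[290:]=0; q=P[m]; print('sieve',len(q),np.percentile(q[:,2],[5,25,50,75,95]))
r=cv2.minAreaRect((q[:,:2]*1000).astype(np.float32)); print(r)
E
python3 m.py
```

```text
sieve [[0.5964, -0.109, 0.036], [0.5769, -0.2646, 0.036], [0.4456, -0.2481, 0.036], [0.4645, -0.0918, 0.036]] c [ 0.5208 -0.1784  0.036 ]
[0.1568 0.1323 0.1575 0.133 ]
yaw from +y edge -7.0284927468417635 from x edge -7.279873579333527
tray [[0.5733, 0.3412, 0.075], [0.6082, 0.0441, 0.075], [0.4581, 0.0259, 0.075], [0.4229, 0.3231, 0.075]] c [0.5156 0.1835 0.075 ]
[0.2991 0.1513 0.2993 0.1515]
yaw from +y edge 6.729109754978424 from x edge 6.8932548126900475
grip [[0.5581, -0.1729, 0.099], [0.5568, -0.1895, 0.099], [0.4847, -0.1809, 0.099], [0.486, -0.1638, 0.099]] c [ 0.5214 -0.1768  0.099 ]
[0.0166 0.0726 0.0172 0.0727]
yaw from +y edge -4.279402846698147 from x edge -6.993447730534431
tray floor z 0.006512802892710889 mat 0.002486061576193188
grip 550 [ 0.52183134 -0.17754398  0.09510406] 0.0954259347466585 [ 0.46168091 -0.19244738  0.08818041] [ 0.5804786  -0.1640315   0.10334473]
((521.7151489257812, -178.17822265625), (17.167984008789062, 119.62474822998047), 82.76332092285156)
tray 3126 [0.06141303 0.06415129 0.06718658 0.07204889 0.07647654]
((516.4940185546875, 185.04087829589844), (152.50352478027344, 300.50323486328125), 6.826369285583496)
sieve 1185 [0.02746281 0.03170134 0.03380792 0.03528713 0.03716722]
((521.8584594726562, -178.5690460205078), (160.73902893066406, 134.0863800048828), 82.84996032714844)
```

```bash
cat >> h.py <<'E'
def tcpR(o): return R.from_euler('xyz',o['tcp_rot'],degrees=True).as_matrix()
def plan(p,yaw,o=None):
    """tool shift (cm) and turn about tool x (deg) so TCP at p, jaw axis (tool z) along sieve y with given yaw (or opposite)"""
    o=o or bot.get_obs(); M=tcpR(o); s=M.T@(np.asarray(p)-o['ee_pos'])*100
    a=np.degrees(np.arctan2(M[1,2],M[0,2])) # heading of tool z
    t=(a-(yaw+90)+90)%180-90   # turn about tool x (down) = minus world yaw
    return s.round(3),round(t,2),a
E
python3 - <<'E'
from h import *
o=bot.get_obs(); print(tcpR(o).round(4))
print(plan([.521,-.178,.18],-7.1)); print(plan([.521,-.178,.072],-7.1)); print(o['q'])
E
```

```text
[[-2.000e-04  9.753e-01  2.210e-01]
 [ 1.100e-03  2.210e-01 -9.753e-01]
 [-1.000e+00  0.000e+00 -1.200e-03]]
(array([  5.098,  46.878, -26.102]), np.float64(19.87), np.float64(-77.23361182627048))
(array([ 15.898,  46.878, -26.089]), np.float64(19.87), np.float64(-77.23361182627048))
[-7.72336319e+01  5.00805633e+00  1.00406960e+01  9.50991608e+01
  1.28752280e-03  8.99999799e+01]
```

Emit:
play_rows([
  [[0,1,-0.6],1,8.5],
  [[0,3,-1.7],2.5,8.5],
  [[0.3,6,-3.4],5,8.5],
  [[0.6,9.5,-5.3],7.5,8.5],
  [[0.9,13,-7.2],10,8.5],
  [[1.2,16.5,-9.2],12,8.5],
  [[1.5,20,-11.1],14,8.5],
  [[1.7,23.5,-13.1],15,8.5],
  [[1.9,26.5,-14.7],16,8.5],
  [[2.1,29,-16.1],17,8.5],
  [[2.3,31,-17.2],18,8.5],
  [[2.4,32,-17.8],19,8.5],
], squeeze=60)

```text
time: 1.1
ee_pos: [0.3958, -0.2901, 0.2066]
tcp_rot: [-148.3, 89.9, 115.5]
wrist_force: [0.0, 0.1, 0.5]
opening: 0.0849
```

Run:
```python
from h import *
o=bot.get_obs(); print(o['q'].round(1),o['ee_pos'],o['time']); 
print(plan([.521,-.178,.18],-7.1));
```

```text
[-36.3  -3.5  -1.3  92.3   0.  149.9] [ 0.39583394 -0.29008155  0.20663536] 1.1
(array([  2.668,  11.244, -12.484]), np.float64(0.94), np.float64(-96.15744322473842))
```

Joint 6 is winding the wrong way: it would need about 193° at the tray. I'll take the other grasp, turned half way round.

Emit:
play_rows([
  [[0.2,0.5,-0.6],-4,8.5],
  [[0.4,1.5,-1.7],-11,8.5],
  [[0.6,3,-3.4],-18,8.5],
  [[0.9,5,-5.6],-25,8.5],
  [[1.2,7,-7.8],-32,8.5],
  [[1.4,8.5,-9.4],-39,8.5],
  [[1.6,9.7,-10.7],-46,8.5],
  [[1.8,10.5,-11.6],-53,8.5],
  [[2,11,-12.2],-60,8.5],
  [[2.2,11.2,-12.4],-67,8.5],
  [[2.4,11.24,-12.48],-74,8.5],
  [[2.6,11.24,-12.48],-81,8.5],
])

```text
time: 2.1
ee_pos: [0.5196, -0.1798, 0.1806]
tcp_rot: [175.8, 89.9, 160.9]
wrist_force: [0.2, -0.3, 0.3]
opening: 0.0852
```

Emit:
play_rows([
  [[0,0,0],-7,8.5],
  [[0,0,0],-14,8.5],
  [[0,0,0],-21,8.5],
  [[0,0,0],-28,8.5],
  [[0,0,0],-35,8.5],
  [[0,0,0],-42,8.5],
  [[0,0,0],-49,8.5],
  [[0,0,0],-56,8.5],
  [[0,0,0],-63,8.5],
  [[0,0,0],-70,8.5],
  [[0,0,0],-77,8.5],
  [[0,0,0],-84,8.5],
])

```text
time: 3.1
ee_pos: [0.5194, -0.1802, 0.1808]
tcp_rot: [92.1, 90.0, 161.2]
wrist_force: [-0.3, -0.5, -0.3]
opening: 0.0849
```

Emit:
play_rows([
  [[0,0,0],-7,8.5],
  [[0,0,0],-12,8.5],
  [[0,0,0],-14,8.5],
  [[0,0,0],-14,8.5],
])

```text
time: 3.43
ee_pos: [0.5194, -0.1802, 0.1809]
tcp_rot: [77.1, 90.0, 160.0]
wrist_force: [0.1, -0.6, 0.4]
opening: 0.0852
```

Run:
```python
from h import *
o=bot.get_obs(); print(o['q'].round(1),o['ee_pos'],o['time'],o['wrist_force']); 
print(plan([.521,-.178,.072],-7.1)); 
p,d=bot.camera('top'); cv2.imwrite('pics/t1.png',cv2.resize(p[170:310,330:470],None,fx=4,fy=4))
p,d=bot.camera('scene'); cv2.imwrite('pics/s1.png',cv2.resize(p[100:320,120:320],None,fx=2.5,fy=2.5))
```

```text
[-19.1   4.2   3.7  89.5   0.  -12. ] [ 0.51941823 -0.18020217  0.18089318] 3.4333 [ 0.05994981 -0.60996797  0.41956022]
(array([10.889, -0.138,  0.236]), np.float64(-0.05), np.float64(82.85483073479591))
```

View pics/s1.png

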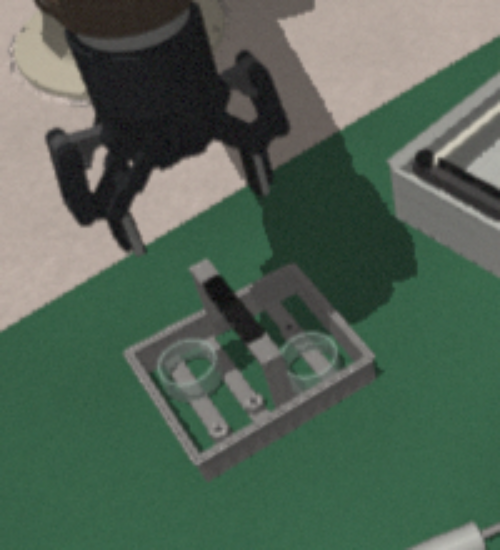

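The open jaws straddle the black bar, at (230,305) in the crop, along the shake direction. Next I go down.

Emit:
play_rows([
  [[0.5,-0.1,0.1],0,8.5],
  [[1.5,-0.14,0.23],0,8.5],
  [[3,-0.14,0.23],0,8.5],
  [[4.5,-0.14,0.23],0,8.5],
  [[6,-0.14,0.23],0,8.5],
  [[7.5,-0.14,0.23],0,8.5],
  [[8.8,-0.14,0.23],0,8.5],
  [[9.8,-0.14,0.23],0,8.5],
  [[10.5,-0.14,0.23],0,8.5],
  [[10.85,-0.14,0.23],0,8.5],
  [[10.9,-0.14,0.23],0,8.5],
  [[10.9,-0.14,0.23],0,8.5],
])

```text
time: 4.53
ee_pos: [0.5214, -0.1782, 0.0726]
tcp_rot: [-98.9, 90.0, -16.2]
wrist_force: [-0.9, 0.5, 0.0]
opening: 0.0854
```

Emit:
play_rows([
  [[0,0,0],0,5],
  [[0,0,0],0,4],
  [[0,0,0],0,3],
  [[0,0,0],0,2.6],
  [[0,0,0],0,2.4],
  [[0,0,0],0,2.2],
  [[0,0,0],0,2.0],
  [[0,0,0],0,1.9],
])

```text
time: 5.2
ee_pos: [0.5213, -0.1782, 0.0723]
tcp_rot: [-43.2, 90.0, 39.5]
wrist_force: [0.3, 0.2, 0.4]
opening: 0.0192
```

Run:
```python
from h import *
o=bot.get_obs(); print(o['q'].round(1),o['ee_pos'],o['time'],o['wrist_force'],o['opening']); 
print(plan([.521,-.178,.072],-7.1)); 
p,d=bot.camera('scene'); cv2.imwrite('pics/s2.png',cv2.resize(p[150:310,150:300],None,fx=3.5,fy=3.5))
```

```text
[-18.9   5.   -7.5  77.5   0.  -11.6] [ 0.52125891 -0.17815299  0.0722888 ] 5.2 [0.27204974 0.22009743 0.35750369] 0.01921907289567252
(array([0.029, 0.028, 0.012]), np.float64(-0.14), np.float64(82.76129502966408))
```

View pics/s2.png

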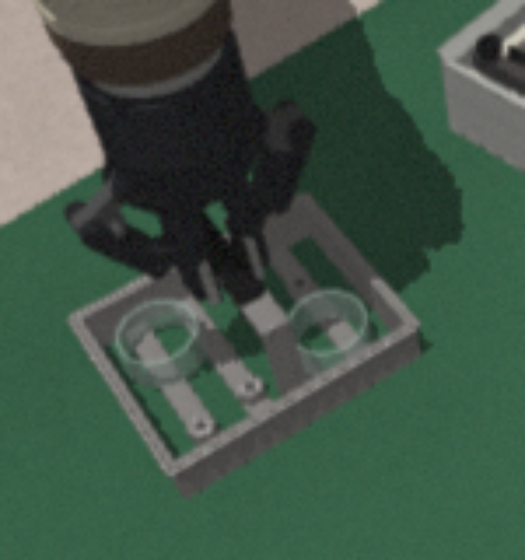

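The jaws are around the bar, with the fingers near (240,260) in the crop. Now I close the last few millimetres.

Emit:
play_rows([
  [[0,0,0],0,1.7],
  [[0,0,0],0,1.6],
  [[0,0,0],0,1.5],
  [[0,0,0],0,1.4],
  [[0,0,0],0,1.2],
  [[0,0,0],0,1.0],
  [[0,0,0],0,1.0],
], squeeze=60)

```text
time: 5.83
ee_pos: [0.5212, -0.1783, 0.0725]
tcp_rot: [-146.5, 90.0, -63.7]
wrist_force: [-1.0, -1.8, 2.3]
opening: 0.0149
```

Emit:
play_rows([
  [[0,0,0],0,1.0],
  [[-0.02,0,0],0,1.0],
  [[-0.1,0,0],0,1.0],
  [[-0.25,0,0],0,1.0],
  [[-0.5,0,0],0,1.0],
  [[-0.85,0,0],0,1.0],
  [[-1.25,0,0],0,1.0],
  [[-1.6,0,0],0,1.0],
  [[-1.85,0,0],0,1.0],
  [[-1.97,0,0],0,1.0],
  [[-2,0,0],0,1.0],
  [[-2,0,0],0,1.0],
], squeeze=80)

```text
time: 6.83
ee_pos: [0.5213, -0.1782, 0.0923]
tcp_rot: [-109.2, 90.0, -26.5]
wrist_force: [0.2, -0.8, -5.0]
opening: 0.0152
```

Run:
```python
from h import *
o=bot.get_obs(); print(o['ee_pos'],tcpR(o).round(3).tolist(),o['time'],o['wrist_force'],o['torque'],o['opening']); 
p,d=bot.camera('scene'); cv2.imwrite('pics/s3.png',cv2.resize(p[150:310,150:300],None,fx=3.5,fy=3.5))
```

```text
[ 0.52127861 -0.17815931  0.09234863] [[0.0, -0.992, 0.126], [-0.0, 0.126, 0.992], [-1.0, -0.0, -0.0]] 6.8333 [ 0.19112108 -0.78477983 -5.00561501] [ 0.01035304 -0.0098902   0.00975635] 0.015201811708884417
```

View pics/s3.png

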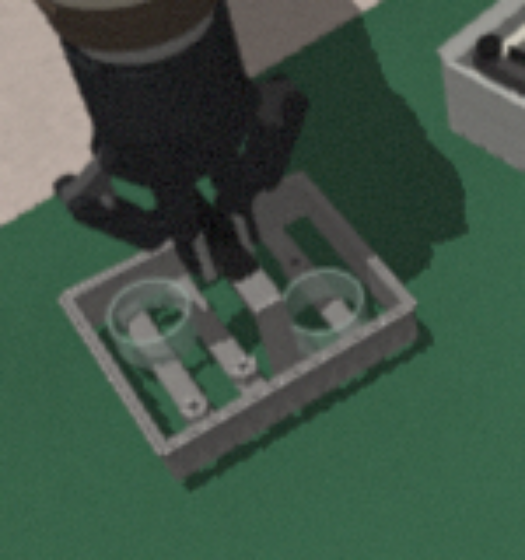

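The sieve hangs level about 20 mm up, and the visible nuts and both sleeves have not moved. I'll lift further while turning to the tray's yaw.

Emit:
play_rows([
  [[-0.05,0,0],-0.2,1.0],
  [[-0.25,0,0],-0.7,1.0],
  [[-0.7,0,0],-1.6,1.0],
  [[-1.4,0,0],-2.8,1.0],
  [[-2.2,0,0],-4.2,1.0],
  [[-3.1,0,0],-5.8,1.0],
  [[-4.1,0,0],-7.5,1.0],
  [[-5.1,0,0],-9.2,1.0],
  [[-6,0,0],-10.8,1.0],
  [[-6.8,0,0],-12.2,1.0],
  [[-7.3,0,0],-13.3,1.0],
  [[-7.5,0,0],-14,1.0],
])

```text
time: 7.88
ee_pos: [0.5216, -0.1783, 0.1686]
tcp_rot: [-115.7, 89.9, -18.9]
wrist_force: [1.3, -0.0, -6.0]
opening: 0.015
```

Run:
```python
from h import *
o=bot.get_obs(); print(o['q'].round(1),o['ee_pos'],o['wrist_force'],tcpR(o).round(3).tolist())
print(plan([.516,.184,.168],6.8,o))
```

```text
[-18.9   4.2   2.3  88.   -0.  -25.7] [ 0.52162726 -0.1782681   0.16863237] [ 1.29227908 -0.0353228  -6.01591925] [[0.002, -0.993, -0.12], [-0.001, -0.12, 0.993], [-1.0, -0.001, -0.001]]
(array([ 0.044, -3.774, 36.034]), np.float64(0.07), np.float64(96.8689769529638))
```

Emit:
play_rows([
  [[0,-0.01,0.1],0,1.0],
  [[0,-0.04,0.4],0,1.0],
  [[0,-0.09,0.9],0,1.0],
  [[0,-0.17,1.6],0,1.0],
  [[0,-0.26,2.5],0,1.0],
  [[0,-0.38,3.6],0,1.0],
  [[0,-0.51,4.9],0,1.0],
  [[0,-0.66,6.3],0,1.0],
  [[0,-0.82,7.8],0,1.0],
  [[0,-0.97,9.3],0,1.0],
  [[0,-1.13,10.8],0,1.0],
  [[0,-1.29,12.3],0,1.0],
])

```text
time: 8.88
ee_pos: [0.5193, -0.0526, 0.1673]
tcp_rot: [-31.1, 90.0, 65.7]
wrist_force: [0.4, 0.6, -5.3]
opening: 0.0144
```

Emit:
play_rows([
  [[0,-0.16,1.5],0,1.0],
  [[0,-0.31,3],0,1.0],
  [[0,-0.47,4.5],0,1.0],
  [[0,-0.63,6],0,1.0],
  [[0,-0.79,7.5],0,1.0],
  [[0,-0.94,9],0,1.0],
  [[0,-1.1,10.5],0,1.0],
  [[0,-1.26,12],0,1.0],
  [[0,-1.41,13.5],0,1.0],
  [[0,-1.57,15],0,1.0],
  [[0,-1.73,16.5],0,1.0],
  [[0,-1.88,18],0,1.0],
])

```text
time: 9.88
ee_pos: [0.5164, 0.1283, 0.1674]
tcp_rot: [-37.5, 90.0, 59.3]
wrist_force: [0.3, 0.1, -5.6]
opening: 0.0145
```

Emit:
play_rows([
  [[0,-0.15,1.4],0,1.0],
  [[0,-0.27,2.6],0,1.0],
  [[0,-0.38,3.6],0,1.0],
  [[0,-0.46,4.4],0,1.0],
  [[0,-0.52,5.0],0,1.0],
  [[0,-0.57,5.4],0,1.0],
  [[0,-0.59,5.6],0,1.0],
  [[0,-0.6,5.7],0,1.0],
  [[0,-0.6,5.73],0,1.0],
  [[0,-0.6,5.73],0,1.0],
  [[0,-0.6,5.73],0,1.0],
])

```text
time: 10.8
ee_pos: [0.5163, 0.1837, 0.1673]
tcp_rot: [174.9, 90.0, -88.3]
wrist_force: [-0.2, 0.1, -5.4]
opening: 0.0145
```

Run:
```python
from h import *
o=bot.get_obs(); print(o['q'].round(1),o['ee_pos'],o['wrist_force'],tcpR(o).round(3).tolist())
print(plan([.516,.184,.168],6.8,o)) 
p,d=bot.camera('top'); cv2.imwrite('pics/t4.png',p); np.save('pics/t4.npy',d); cv2.imwrite('pics/t4c.png',cv2.resize(p[180:310,120:310],None,fx=4,fy=4,interpolation=cv2.INTER_CUBIC))
p,d=bot.camera('scene'); cv2.imwrite('pics/s4.png',p);np.save('pics/s4.npy',d); cv2.imwrite('pics/s4c.png',cv2.resize(p[60:240,240:420],None,fx=3.3,fy=3.3,interpolation=cv2.INTER_CUBIC))
```

```text
[19.6  3.9  1.8 87.9 -0.  12.9] [0.51629707 0.18372451 0.16729894] [-0.22521884  0.07309909 -5.4293394 ] [[0.0, -0.993, -0.117], [-0.0, -0.117, 0.993], [-1.0, 0.0, -0.0]]
(array([-0.07 ,  0.026,  0.031]), np.float64(-0.06), np.float64(96.73680614292725))
```

View pics/t4c.png

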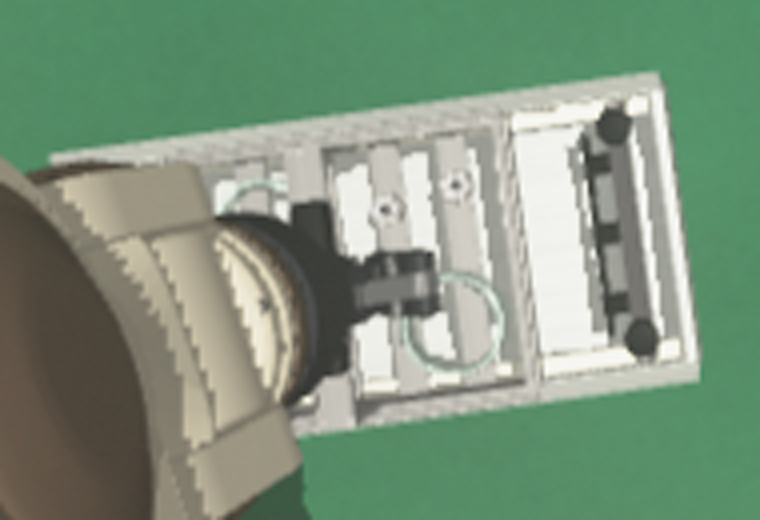

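View pics/s4c.png

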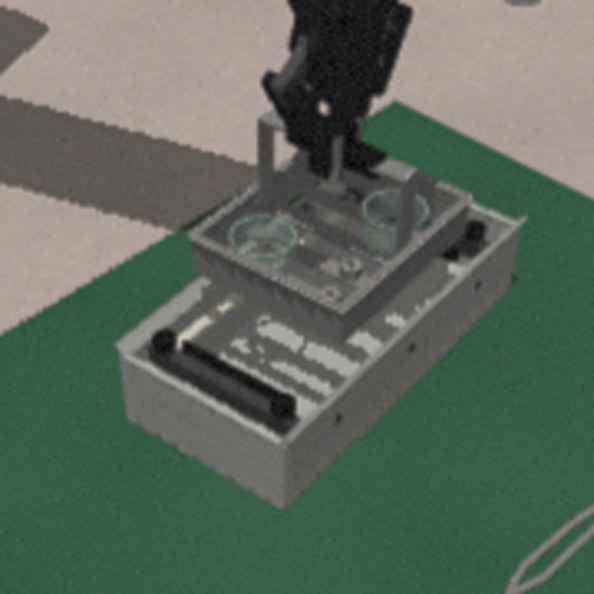

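```bash
cat > ov.py <<'E'
from h import *
import sys
src,out,cx,cy,zu=sys.argv[1],sys.argv[2],*map(float,sys.argv[3:6]); yaw=float(sys.argv[6])
S=7; ou,ov_=(225,185)
p=cv2.imread(src); a=cv2.resize(p[ov_:ov_+83,ou:ou+85],None,fx=S,fy=S,interpolation=cv2.INTER_CUBIC)
def line(c,yw,w,l,z,col):
    Rz=R.from_euler('z',yw,degrees=True).as_matrix()
    q=[np.array([*c,z])+Rz@np.array([x,y,0]) for x,y in((w/2,l/2),(w/2,-l/2),(-w/2,-l/2),(-w/2,l/2))]
    q=[proj('top',k) for k in q]; q=np.array([[(u-ou+.5)*S-.5,(v-ov_+.5)*S-.5] for u,v in q]).round().astype(int)
    cv2.polylines(a,[q.reshape(-1,1,2)],True,col,1)
line((cx,cy),yaw,.128,.154,zu+.032,(0,0,255))
line((.516,.184),6.8,.151,.300,.075,(255,0,0))
cv2.imwrite(out,a)
E
python3 ov.py pics/t4.png pics/ov4.png .5163 .1837 .0993 6.74
```

```text
(no output)
```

View pics/ov4.png

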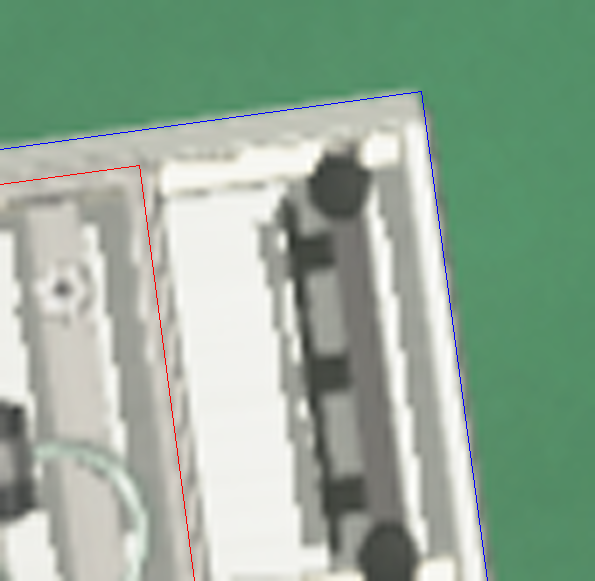

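Run:
```python
from h import *
D=np.load('pics/t4.npy'); P=cloud('top',D); yaw=np.radians(6.8); c=np.array([.5163,.1837])
ex=np.array([np.cos(yaw),np.sin(yaw)]); ey=np.array([-np.sin(yaw),np.cos(yaw)])
Q=P[180:310,120:310].reshape(-1,3); X=(Q[:,:2]-c)@ex; Y=(Q[:,:2]-c)@ey; Z=Q[:,2]
m=(Z>.124)&(Z<.138)&(Y<-.03)&(Y>-.09)
print(m.sum(),np.percentile(Z[m],[5,50,95]))
print('x rng',np.percentile(X[m],[0.5,2,98,99.5]),'ymin',np.percentile(Y[m],[.5,2]))
for y0 in(-.065,-.05,-.035):
    k=m&(abs(Y-y0)<.006); print(y0,X[k].min(),X[k].max())
m=(Z>.066)&(Z<.08)&(Y<-.09); print('tray',X[m].min(),X[m].max(),Y[m].min())
for y0 in(-.14,-.12,-.1):
    k=m&(abs(Y-y0)<.006); print(y0,X[k].min(),X[k].max())
# scene
D=np.load('pics/s4.npy'); P=cloud('scene',D);Q=P.reshape(-1,3); X=(Q[:,:2]-c)@ex; Y=(Q[:,:2]-c)@ey; Z=Q[:,2]
for z0,z1 in((.105,.122),(.03,.06)):
    m=(Z>z0)&(Z<z1)&(X>.05)&(X<.09)&(abs(Y)<.15)
    for y0 in (-.06,-.03,0,.03,.06):
        k=m&(abs(Y-y0)<.015); print('scene',z0,y0,k.sum(),np.percentile(X[k],[50,90]) if k.sum()>5 else '')
```

```text
513 [0.12535121 0.12915012 0.13139521]
x rng [-0.06632904 -0.06589025  0.06665882  0.06712197] ymin [-0.0801212  -0.07991061]
-0.065 -0.06663414324045529 0.06714168085199267
-0.05 -0.06652233283981643 0.06736887425389611
-0.035 -0.06624018688220318 0.06690757469541835
tray -0.07578435271976111 0.07647259693260249 -0.14893021816278437
-0.14 -0.0755574193784504 0.076259121197829
-0.12 -0.07578435271976111 0.07647259693260249
-0.1 -0.07499567652704686 0.076055925146798
scene 0.105 -0.06 46 [0.06349152 0.06446218]
scene 0.105 -0.03 40 [0.06371488 0.06447965]
scene 0.105 0 38 [0.06382959 0.06464555]
scene 0.105 0.03 41 [0.06372285 0.06472495]
scene 0.105 0.06 42 [0.06373494 0.06426155]
scene 0.03 -0.06 63 [0.07220737 0.07288552]
scene 0.03 -0.03 67 [0.07246996 0.07324282]
scene 0.03 0 57 [0.07236312 0.07320627]
scene 0.03 0.03 60 [0.07211241 0.07295761]
scene 0.03 0.06 51 [0.0723239  0.07306121]
```

Depth from both cameras puts the sieve on the tray's axis within about 0.3 mm, at the same yaw. All contents are in view except the one nut hidden by the arm. I'll lower it.

Emit:
play_rows([
  [[0.05,0,0],0,1.0],
  [[0.2,0,0],0,1.0],
  [[0.5,0,0],0,1.0],
  [[0.95,0,0],0,1.0],
  [[1.5,0,0],0,1.0],
  [[2.1,0,0],0,1.0],
  [[2.7,0,0],0,1.0],
  [[3.3,0,0],0,1.0],
  [[3.8,0,0],0,1.0],
  [[4.15,0,0],0,1.0],
  [[4.35,0,0],0,1.0],
  [[4.4,0,0],0,1.0],
])

```text
time: 11.9
ee_pos: [0.5161, 0.184, 0.1229]
tcp_rot: [101.3, 90.0, -161.9]
wrist_force: [-0.2, -0.9, -5.2]
opening: 0.0142
```

Emit:
play_rows([
  [[0.03,0,0],0,1.0],
  [[0.07,0,0],0,1.0],
  [[0.12,0,0],0,1.0],
  [[0.17,0,0],0,1.0],
  [[0.22,0,0],0,1.0],
  [[0.27,0,0],0,1.0],
  [[0.3,0,0],0,1.0],
  [[0.33,0,0],0,1.0],
  [[0.35,0,0],0,1.0],
  [[0.35,0,0],0,1.0],
])

```text
time: 12.73
ee_pos: [0.5162, 0.1841, 0.1197]
tcp_rot: [102.4, 90.0, -160.8]
wrist_force: [-0.1, -0.2, -4.1]
opening: 0.0145
```

Emit:
play_rows([
  [[0.03,0,0],0,1.0],
  [[0.06,0,0],0,1.0],
  [[0.09,0,0],0,1.0],
  [[0.09,0,0],0,1.0],
])

```text
time: 13.07
ee_pos: [0.5162, 0.1841, 0.1188]
tcp_rot: [109.2, 90.0, -154.0]
wrist_force: [0.2, 0.4, -5.1]
opening: 0.0146
```

Emit:
play_rows([
  [[0.03,0,0],0,1.0],
  [[0.05,0,0],0,1.0],
  [[0.07,0,0],0,1.0],
  [[0.07,0,0],0,1.0],
])

```text
time: 13.4
ee_pos: [0.5162, 0.1841, 0.1181]
tcp_rot: [91.3, 90.0, -172.0]
wrist_force: [0.2, 0.8, -4.6]
opening: 0.0147
```

Emit:
play_rows([
  [[0.03,0,0],0,1.0],
  [[0.05,0,0],0,1.0],
  [[0.05,0,0],0,1.0],
])

```text
time: 13.65
ee_pos: [0.5162, 0.1841, 0.1176]
tcp_rot: [82.8, 90.0, 179.5]
wrist_force: [-0.1, 0.1, -5.7]
opening: 0.0148
```

Emit:
play_rows([
  [[0.03,0,0],0,1.0],
  [[0.05,0,0],0,1.0],
  [[0.05,0,0],0,1.0],
])

```text
time: 13.9
ee_pos: [0.5163, 0.1841, 0.1175]
tcp_rot: [-78.6, 90.0, 18.2]
wrist_force: [-0.4, 0.2, -2.2]
opening: 0.0146
```

Emit:
play_rows([
  [[0.02,0,0],0,1.0],
  [[0.03,0,0],0,1.0],
  [[0.03,0,0],0,1.0],
  [[0.03,0,0],0,1.0],
])

```text
time: 14.23
ee_pos: [0.5164, 0.1842, 0.1175]
tcp_rot: [-77.2, 90.0, 19.6]
wrist_force: [-2.3, -0.7, 4.7]
opening: 0.0148
```

Run:
```python
from h import *
o=bot.get_obs(); print(o['ee_pos'],o['wrist_force'],o['torque'],plan([.516,.184,.117],6.8,o)[1:],o['time'])
p,d=bot.camera('top'); a=cv2.resize(p[180:310,120:310],None,fx=3,fy=3,interpolation=cv2.INTER_CUBIC)
p,d=bot.camera('scene'); b=cv2.resize(p[70:220,260:410],None,fx=4,fy=4,interpolation=cv2.INTER_CUBIC); cv2.imwrite('pics/s5.png',b);cv2.imwrite('pics/t5.png',a)
```

```text
[0.5163827  0.18415646 0.11747991] [-2.30243827 -0.74475256  4.71685411] [-0.21474898  0.54821297 -0.02523614] (np.float64(-0.03), np.float64(96.76764833502345)) 14.2333
```

View pics/s5.png

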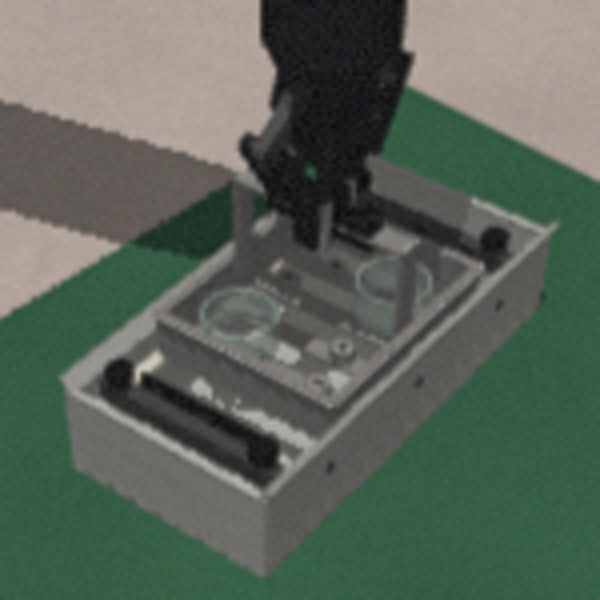

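Run:
```python
from h import *
yaw=np.radians(6.8); c=np.array([.5163,.1842])
ex=np.array([np.cos(yaw),np.sin(yaw)]); ey=np.array([-np.sin(yaw),np.cos(yaw)])
P=cloud('top',np.load('pics/top0.npy')); img=cv2.imread('pics/top0.png')
X=(P[...,:2]-c)@ex; Y=(P[...,:2]-c)@ey; Z=P[...,2]; g=img.max(-1)
for lo,hi in((-.15,-.07),(.07,.15)):
    for y in np.arange(lo,hi,.0025):
        m=(abs(X)<.03)&(Y>=y)&(Y<y+.0025)
        if m.sum()>3: print(round(y,4),np.percentile(Z[m],[10,50,90]).round(4),np.percentile(g[m],[10,50,90]))
print([ (round(float((P[v,u,:2]-c)@ey),4)) for u,v in((170,252),(270,238))])
```

```text
-0.15 [0.0052 0.0497 0.066 ] [139. 144. 238.]
-0.1475 [0.0637 0.0655 0.0672] [240. 243. 244.]
-0.145 [0.064  0.065  0.0687] [231.4 235.  241. ]
-0.1425 [0.0035 0.0062 0.0084] [214.6 223.  228. ]
-0.14 [0.0039 0.006  0.0083] [162.5 177.  199.5]
-0.1375 [0.0047 0.0066 0.0083] [159. 161. 163.]
-0.135 [0.0042 0.0065 0.0085] [160. 161. 163.]
-0.1325 [0.0044 0.0065 0.0082] [160. 162. 237.]
-0.13 [0.0055 0.0537 0.0646] [129. 195. 243.]
-0.1275 [0.006  0.0629 0.065 ] [116.  120.  241.1]
-0.125 [0.0612 0.0633 0.065 ] [120. 120. 121.]
-0.1225 [0.0625 0.0638 0.0656] [120. 121. 121.]
-0.12 [0.0588 0.0629 0.0645] [ 87.  121.5 132. ]
-0.1175 [0.0579 0.0598 0.0622] [ 76.6  78.  126.4]
-0.115 [0.0046 0.0071 0.0592] [ 78.  138.  154.3]
-0.1125 [0.0043 0.0073 0.0601] [ 82.4 158.  161.6]
-0.11 [0.0051 0.0559 0.0634] [ 79.2 115.  163. ]
-0.1075 [0.0046 0.0094 0.0637] [ 78. 134. 161.]
-0.1025 [0.005  0.0074 0.0086] [109.9 154.  179.9]
-0.1 [0.0044 0.0063 0.0082] [151.1 180.5 235. ]
-0.0975 [0.0044 0.0066 0.0083] [160. 162. 197.]
-0.095 [0.0045 0.0066 0.0091] [160. 187. 236.]
-0.0925 [0.0049 0.0061 0.0087
[... 990 characters left out ...]
 [ 89. 237. 239.]
0.1025 [0.005  0.0066 0.0605] [ 74.9 237.  238. ]
0.105 [0.0051 0.0072 0.06  ] [ 75. 222. 238.]
0.1075 [0.0062 0.056  0.0635] [ 78.  92. 186.]
0.11 [0.0603 0.0637 0.0658] [104. 110. 113.]
0.1125 [0.0615 0.064  0.0656] [110. 111. 112.]
0.115 [0.0608 0.0634 0.0647] [110. 111. 112.]
0.1175 [0.0053 0.0603 0.0643] [110.3 153.  222. ]
0.12 [0.0047 0.0069 0.0087] [150.2 160.5 185.3]
0.1225 [0.0042 0.0055 0.0065] [109.5 126.  134.1]
0.1375 [0.0063 0.0079 0.0089] [167. 199. 226.]
0.14 [0.0047 0.0066 0.008 ] [195. 227. 234.]
0.1425 [0.0052 0.0119 0.0557] [142.  181.5 236. ]
0.145 [0.0119 0.0395 0.0634] [141. 143. 202.]
0.1475 [0.0634 0.0652 0.0669] [225.9 233.  234. ]
[0.1072, -0.11]
```

Emit:
play_rows([
  [[-0.02,0,0],0,1.0],
  [[-0.02,0,0],0,1.0],
])

```text
time: 14.5
ee_pos: [0.5164, 0.1841, 0.1175]
tcp_rot: [-75.4, 90.0, 21.4]
wrist_force: [-2.3, -1.4, 6.1]
opening: 0.0146
```

Emit:
play_rows([
  [[-0.02,0,0],0,1.0],
  [[-0.04,0,0],0,1.0],
  [[-0.04,0,0],0,1.0],
])

```text
time: 14.75
ee_pos: [0.5164, 0.1841, 0.1175]
tcp_rot: [-72.4, 90.0, 24.4]
wrist_force: [-1.0, 0.2, 3.0]
opening: 0.0148
```

Run:
```python
from h import *
o=bot.get_obs(); print(o['ee_pos'],o['wrist_force'],o['torque'],o['time'])
```

```text
[0.51637673 0.18413842 0.11749628] [-0.99688808  0.1975565   3.04667286] [-0.02203358  0.21291019  0.0095799 ] 14.75
```

Emit:
play_rows([
  [[-0.03,0,0],0,1.0],
  [[-0.05,0,0],0,1.0],
  [[-0.05,0,0],0,1.0],
])

```text
time: 15.0
ee_pos: [0.5163, 0.1841, 0.1175]
tcp_rot: [99.0, 90.0, -164.3]
wrist_force: [1.3, -0.0, -2.0]
opening: 0.0148
```

Emit:
play_rows([
  [[0,0,0.05],0,1.0],
  [[0,0,0.15],0,1.0],
  [[0,0,0.3],0,1.0],
  [[0,0,0.5],0,1.0],
  [[0,0,0.7],0,1.0],
  [[0,0,0.9],0,1.0],
  [[0,0,1.1],0,1.0],
  [[0,0,1.25],0,1.0],
  [[0,0,1.35],0,1.0],
  [[0,0,1.4],0,1.0],
  [[0,0,1.4],0,1.0],
])

```text
time: 15.92
ee_pos: [0.5146, 0.1981, 0.118]
tcp_rot: [-154.7, 90.0, -57.9]
wrist_force: [-0.3, 0.4, -5.2]
opening: 0.0147
```

Run:
```python
from h import *
o=bot.get_obs(); print(o['ee_pos'],o['wrist_force'],o['torque'],o['time'])
```

```text
[0.51458688 0.1980967  0.11797832] [-0.25130483  0.40458741 -5.19404377] [-0.0001551  -0.04188153 -0.04236094] 15.9167
```

Emit:
play_rows([
  [[0.03,0,0.05],0,1.0],
  [[0.04,0,0.13],0,1.0],
  [[0.05,0,0.2],0,1.0],
  [[0.05,0,0.2],0,1.0],
])

```text
time: 16.25
ee_pos: [0.5144, 0.2001, 0.1175]
tcp_rot: [-57.4, 90.0, 39.4]
wrist_force: [0.7, 0.1, -4.5]
opening: 0.0145
```

Emit:
play_rows([
  [[0,0,0.05],0,1.0],
  [[0,0,0.1],0,1.0],
  [[0,0,0.15],0,1.0],
  [[0,0,0.15],0,1.0],
])

```text
time: 16.58
ee_pos: [0.5142, 0.2016, 0.1175]
tcp_rot: [-30.8, 90.0, 66.0]
wrist_force: [-0.9, 1.0, -4.0]
opening: 0.0151
```

Emit:
play_rows([
  [[0,0,0.05],0,1.0],
  [[0,0,0.1],0,1.0],
  [[0,0,0.1],0,1.0],
])

```text
time: 16.83
ee_pos: [0.5141, 0.2026, 0.1175]
tcp_rot: [-52.8, 90.0, 43.9]
wrist_force: [0.0, -0.5, -3.9]
opening: 0.0147
```

Emit:
play_rows([
  [[0,0,0.05],0,1.0],
  [[0,0,0.1],0,1.0],
  [[0,0,0.1],0,1.0],
])

```text
time: 17.08
ee_pos: [0.514, 0.2034, 0.1176]
tcp_rot: [-141.7, 90.0, -44.9]
wrist_force: [-0.0, -1.3, -3.8]
opening: 0.015
```

Emit:
play_rows([
  [[0,0,0.05],0,1.0],
  [[0,0,0.1],0,1.0],
  [[0,0,0.1],0,1.0],
])

```text
time: 17.33
ee_pos: [0.5139, 0.2041, 0.1177]
tcp_rot: [-159.8, 90.0, -63.1]
wrist_force: [-0.0, -4.2, -1.3]
opening: 0.0146
```

Emit:
play_rows([
  [[0,0,0.04],0,1.0],
  [[0,0,0.04],0,1.0],
])

```text
time: 17.5
ee_pos: [0.5139, 0.2044, 0.1177]
tcp_rot: [-162.6, 89.9, -65.9]
wrist_force: [-0.4, -4.5, -0.0]
opening: 0.0148
```

Emit:
play_rows([
  [[0,0,-0.1],0,1.0],
  [[0,0,-0.35],0,1.0],
  [[0,0,-0.75],0,1.0],
  [[0,0,-1.25],0,1.0],
  [[0,0,-1.8],0,1.0],
  [[0,0,-2.4],0,1.0],
  [[0,0,-3.0],0,1.0],
  [[0,0,-3.55],0,1.0],
  [[0,0,-4.0],0,1.0],
  [[0,0,-4.3],0,1.0],
  [[0,0,-4.45],0,1.0],
  [[0,0,-4.5],0,1.0],
])

```text
time: 18.5
ee_pos: [0.5191, 0.1599, 0.1175]
tcp_rot: [-27.3, 90.0, 69.4]
wrist_force: [1.0, 0.6, -1.4]
opening: 0.0144
```

Emit:
play_rows([
  [[0,0,-0.08],0,1.0],
  [[0,0,-0.2],0,1.0],
  [[0,0,-0.25],0,1.0],
  [[0,0,-0.25],0,1.0],
])

```text
time: 18.83
ee_pos: [0.5194, 0.1577, 0.1175]
tcp_rot: [171.5, 90.0, -91.7]
wrist_force: [-0.5, 0.3, -2.1]
opening: 0.0145
```

Emit:
play_rows([
  [[0,0,-0.05],0,1.0],
  [[0,0,-0.1],0,1.0],
  [[0,0,-0.15],0,1.0],
  [[0,0,-0.15],0,1.0],
])

```text
time: 19.17
ee_pos: [0.5196, 0.1561, 0.1175]
tcp_rot: [-128.3, 90.0, -31.6]
wrist_force: [0.6, 0.2, -1.4]
opening: 0.0149
```

Emit:
play_rows([
  [[0,0,-0.05],0,1.0],
  [[0,0,-0.1],0,1.0],
  [[0,0,-0.1],0,1.0],
])

```text
time: 19.42
ee_pos: [0.5197, 0.1551, 0.1175]
tcp_rot: [-124.6, 90.0, -27.8]
wrist_force: [0.4, 1.3, -1.1]
opening: 0.0149
```

Emit:
play_rows([
  [[0,0,-0.05],0,1.0],
  [[0,0,-0.1],0,1.0],
  [[0,0,-0.1],0,1.0],
])

```text
time: 19.67
ee_pos: [0.5198, 0.1545, 0.1176]
tcp_rot: [-11.8, 90.0, 85.0]
wrist_force: [-1.7, 3.5, -1.1]
opening: 0.0146
```

Emit:
play_rows([
  [[0,0,-0.06],0,1.0],
  [[0,0,-0.06],0,1.0],
])

```text
time: 19.83
ee_pos: [0.5199, 0.154, 0.1177]
tcp_rot: [-12.8, 89.9, 84.0]
wrist_force: [-1.4, 5.0, -1.1]
opening: 0.0147
```

Emit:
play_rows([
  [[0,0,0.1],0,1.0],
  [[0,0,0.4],0,1.0],
  [[0,0,0.9],0,1.0],
  [[0,0,1.6],0,1.0],
  [[0,0,2.4],0,1.0],
  [[0,0,3.2],0,1.0],
  [[0,0,3.9],0,1.0],
  [[0,0,4.45],0,1.0],
  [[0,0,4.8],0,1.0],
  [[0,0,5.0],0,1.0],
  [[0,0,5.12],0,1.0],
  [[0,0,5.16],0,1.0],
])

```text
time: 20.83
ee_pos: [0.5138, 0.2043, 0.1176]
tcp_rot: [-179.7, 89.9, -83.0]
wrist_force: [0.1, -4.9, 1.1]
opening: 0.0145
```

Run:
```python
from h import *
o=bot.get_obs(); print(o['ee_pos'],o['wrist_force'],o['torque'],o['time'],plan([.516,.184,.117],6.8,o)[1:])
```

```text
[0.51380563 0.20426089 0.11761537] [ 0.11465573 -4.93061115  1.12047117] [-1.26950683  0.0220479  -0.00539631] 20.8333 (np.float64(-0.05), np.float64(96.74649768554113))
```

Emit:
play_rows([
  [[0,0,-0.1],0,1.0],
  [[0,0,-0.4],0,1.0],
  [[0,0,-0.9],0,1.0],
  [[0,0,-1.6],0,1.0],
  [[0,0,-2.4],0,1.0],
  [[0,0,-3.2],0,1.0],
  [[0,0,-3.9],0,1.0],
  [[0,0,-4.45],0,1.0],
  [[0,0,-4.8],0,1.0],
  [[0,0,-5.0],0,1.0],
  [[0,0,-5.12],0,1.0],
  [[0,0,-5.16],0,1.0],
])

```text
time: 21.83
ee_pos: [0.5198, 0.1541, 0.1176]
tcp_rot: [-2.2, 89.9, 94.5]
wrist_force: [-1.4, 5.9, -0.1]
opening: 0.0145
```

Emit:
play_rows([
  [[0,0,0.2],0,1.0],
  [[0,0,0.8],0,1.0],
  [[0,0,1.6],0,1.0],
  [[0,0,2.3],0,1.0],
  [[0,0,2.57],0,1.0],
  [[0,0,2.57],0,1.0],
])

```text
time: 22.33
ee_pos: [0.5167, 0.1803, 0.1175]
tcp_rot: [-8.2, 90.0, 88.6]
wrist_force: [-0.1, 2.1, 0.3]
opening: 0.0146
```

Run:
```python
from h import *
o=bot.get_obs(); print(o['ee_pos'],o['wrist_force'],o['torque'],o['time'],plan([.516,.184,.117],6.8,o)[1:])
p,d=bot.camera('top'); a=cv2.resize(p[180:310,120:310],None,fx=4,fy=4,interpolation=cv2.INTER_CUBIC)
p,d=bot.camera('scene'); b=cv2.resize(p[70:220,260:410],None,fx=4,fy=4,interpolation=cv2.INTER_CUBIC); cv2.imwrite('pics/s6.png',b);cv2.imwrite('pics/t6.png',a)
```

```text
[0.51670954 0.18031793 0.11750292] [-0.09781631  2.0626878   0.30637328] [0.3372081  0.01337967 0.05937243] 22.3333 (np.float64(0.04), np.float64(96.84303022530837))
```

View pics/s6.png

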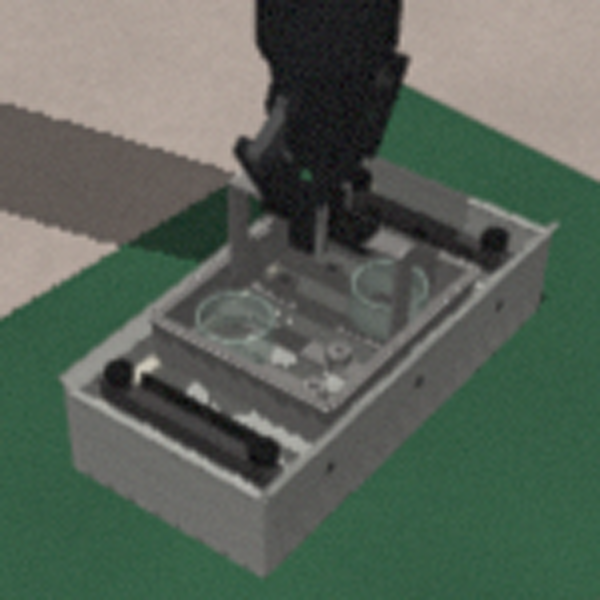

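View pics/t6.png

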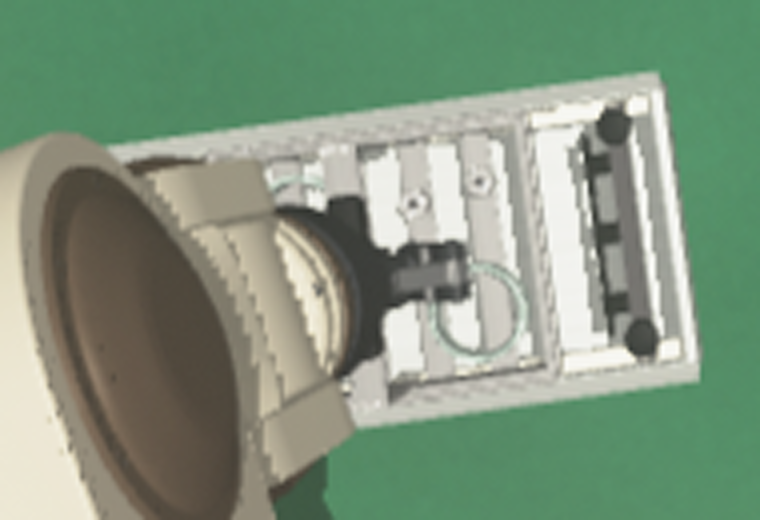

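Emit:
play_rows([
  [[-0.02,0,0.6],0,1.0],
  [[-0.03,0,1.3],0,1.0],
  [[-0.03,0,0],0,1.0],
  [[-0.03,0,-1.3],0,1.0],
  [[-0.03,0,0],0,1.0],
  [[-0.03,0,1.3],0,1.0],
  [[-0.03,0,0],0,1.0],
  [[-0.03,0,-1.3],0,1.0],
  [[-0.03,0,0],0,1.0],
  [[-0.03,0,1.3],0,1.0],
  [[-0.03,0,0.3],0,1.0],
  [[-0.03,0,0],0,1.0],
])

```text
time: 23.43
ee_pos: [0.5167, 0.1792, 0.1175]
tcp_rot: [120.3, 90.0, -142.9]
wrist_force: [-0.3, -0.5, -3.8]
opening: 0.0142
```

```bash
cat > look.py <<'E'
from h import *
import sys
n=sys.argv[1]
o=bot.get_obs(); print(o['ee_pos'],o['wrist_force'],o['torque'],o['time'],plan([.516,.184,.117],6.8,o)[1:])
p,d=bot.camera('top'); a=cv2.resize(p[180:310,140:310],None,fx=4,fy=4,interpolation=cv2.INTER_CUBIC)
p,d=bot.camera('scene'); b=cv2.resize(p[105:185,290:390],None,fx=7,fy=7,interpolation=cv2.INTER_CUBIC); cv2.imwrite(f'pics/s{n}.png',b);cv2.imwrite(f'pics/t{n}.png',a)
E
python3 look.py 7
```

```text
[0.51665373 0.17920691 0.11752506] [-0.29152785 -0.45924596 -3.81111674] [ 0.04220101 -0.01153123 -0.00018379] 23.4333 (np.float64(0.03), np.float64(96.8271591755053))
```

View pics/s7.png

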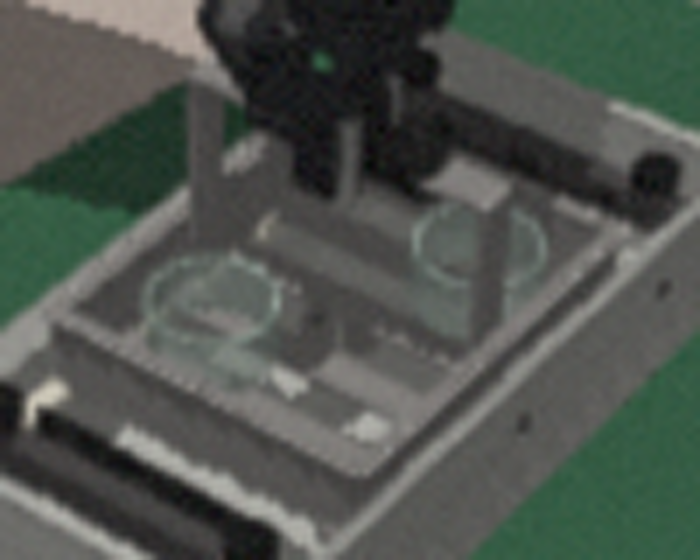

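View pics/t7.png

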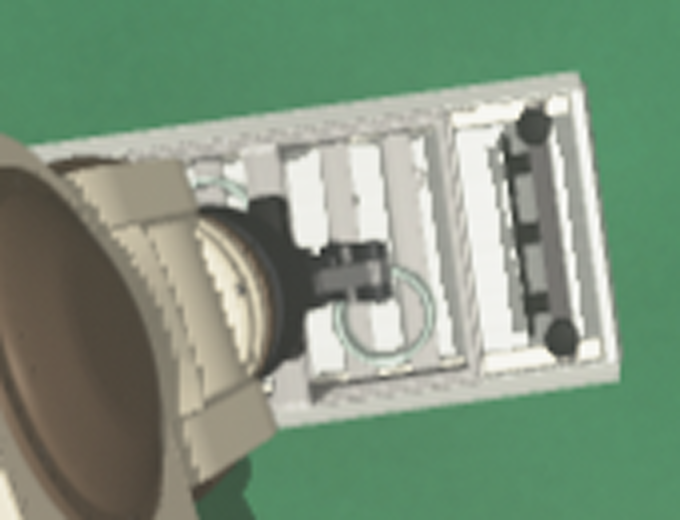

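The two visible nuts have dropped through and both sleeves stand. The +y half is hidden by the arm, so I'll shake once more.

Emit:
play_rows([
  [[0,0,0.6],0,1.0],
  [[0,0,1.4],0,1.0],
  [[0,0,0],0,1.0],
  [[0,0,-1.4],0,1.0],
  [[0,0,0],0,1.0],
  [[0,0,1.4],0,1.0],
  [[0,0,0],0,1.0],
  [[0,0,-1.4],0,1.0],
  [[0,0,0],0,1.0],
  [[0,0,1.4],0,1.0],
  [[0,0,0.3],0,1.0],
  [[0,0,0],0,1.0],
])

```text
time: 24.53
ee_pos: [0.5166, 0.1803, 0.1176]
tcp_rot: [113.4, 90.0, -149.7]
wrist_force: [0.7, 0.3, -4.4]
opening: 0.0144
```

Emit:
play_rows([
  [[0,0,-0.3],0,1.0],
  [[0,0,-0.8],0,1.0],
  [[0,0,-1.2],0,1.0],
  [[0,0,-1.4],0,1.0],
  [[0,0,-1.4],0,1.0],
  [[0,0,-1.4],0,1.0],
])

```text
time: 25.03
ee_pos: [0.5186, 0.165, 0.1178]
tcp_rot: [-27.7, 90.0, 69.1]
wrist_force: [-0.7, -0.0, -4.3]
opening: 0.0143
```

```bash
python3 look.py 8
```

```text
[0.51855194 0.16504152 0.11783273] [-0.65018973 -0.03108615 -4.30760981] [ 0.03669791  0.03247688 -0.0035948 ] 25.0333 (np.float64(-0.07), np.float64(96.73280206267903))
```

View pics/s8.png

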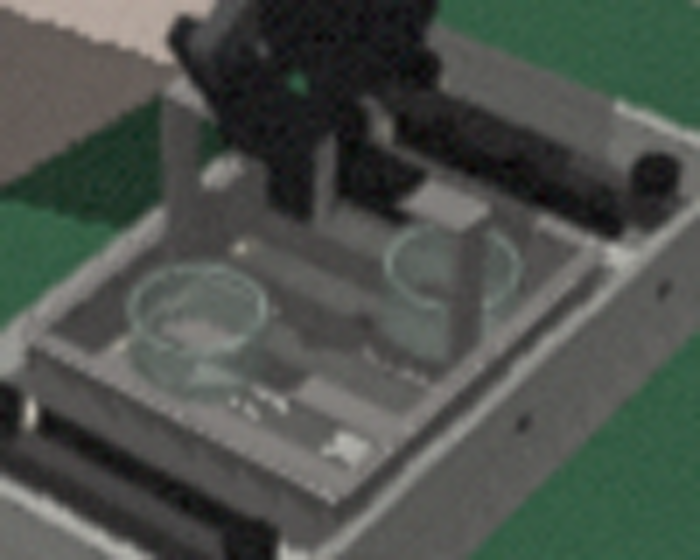

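View pics/t8.png

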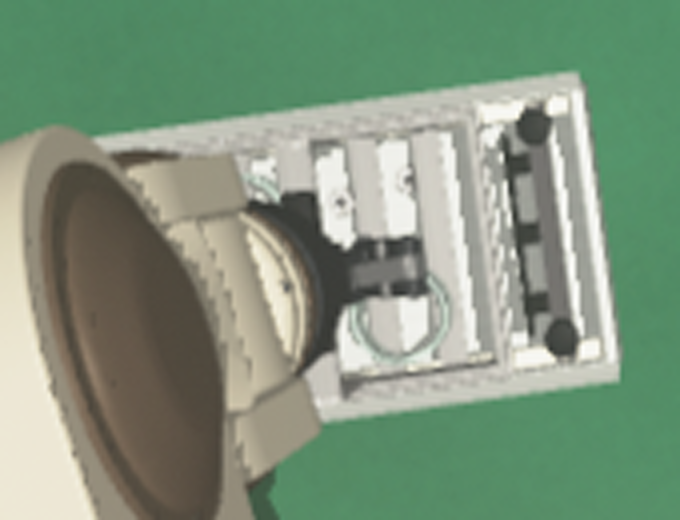

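Two nuts now show in the tray through the slots, at (342,205) and (405,180). The rest is under the arm, so one firmer shake, then I'll centre, let go and look.

Emit:
play_rows([
  [[0.02,0,0.4],0,1.0],
  [[0.02,0,1.2],0,1.0],
  [[0.02,0,2.0],0,1.0],
  [[0.02,0,2.9],0,1.0],
  [[0.02,0,1.4],0,1.0],
  [[0.02,0,-0.1],0,1.0],
  [[0.02,0,1.4],0,1.0],
  [[0.02,0,2.9],0,1.0],
  [[0.02,0,1.4],0,1.0],
  [[0.02,0,-0.1],0,1.0],
  [[0.02,0,1.1],0,1.0],
  [[0.02,0,1.4],0,1.0],
])

```text
time: 26.13
ee_pos: [0.5168, 0.1804, 0.1177]
tcp_rot: [-18.3, 90.0, 78.4]
wrist_force: [0.5, 0.3, -4.9]
opening: 0.0145
```

Emit:
play_rows([
  [[0,0,0],0,1.0],
  [[0,0,0],0,1.0],
  [[0.02,0,0],0,1.0],
  [[0.02,0,0],0,1.0],
])

```text
time: 26.47
ee_pos: [0.5169, 0.1794, 0.1175]
tcp_rot: [-69.1, 90.0, 27.7]
wrist_force: [-0.3, 0.5, -2.0]
opening: 0.0144
```

Emit:
play_rows([
  [[0,0,0],0,1.6],
  [[0,0,0],0,1.8],
  [[0,0,0],0,2.2],
  [[0,0,0],0,3.0],
  [[0,0,0],0,4.5],
  [[0,0,0],0,6],
  [[0,0,0],0,7],
  [[0,0,0],0,7],
  [[-0.5,0,0],0,7],
  [[-1.5,0,0],0,7],
  [[-3,0,0],0,7],
  [[-5,0,0],0,7],
])

```text
time: 27.47
ee_pos: [0.5164, 0.179, 0.1678]
tcp_rot: [101.6, 89.9, -161.6]
wrist_force: [1.1, -0.4, -0.1]
opening: 0.0699
```

Emit:
play_rows([
  [[-2,0,-0.5],0,7],
  [[-4,0,-2],0,7],
  [[-6,0,-4],0,7],
  [[-8,0,-7],0,7],
  [[-9,0,-10],0,7],
  [[-9,0,-13.5],0,7],
  [[-9,0,-17],0,7],
  [[-9,0,-20],0,7],
  [[-9,0,-22],0,7],
  [[-9,0,-23],0,7],
])

```text
time: 28.3
ee_pos: [0.544, -0.0516, 0.2583]
tcp_rot: [-121.3, 89.9, -24.7]
wrist_force: [0.7, -0.2, -0.1]
opening: 0.07
```

```bash
python3 look.py 9
```

```text
[ 0.54401166 -0.05160751  0.25828754] [ 0.72137181 -0.17653051 -0.06113292] [-0.01513259  0.0159311  -0.00678532] 28.3 (np.float64(-0.16), np.float64(96.63724708593844))
```

View pics/s9.png

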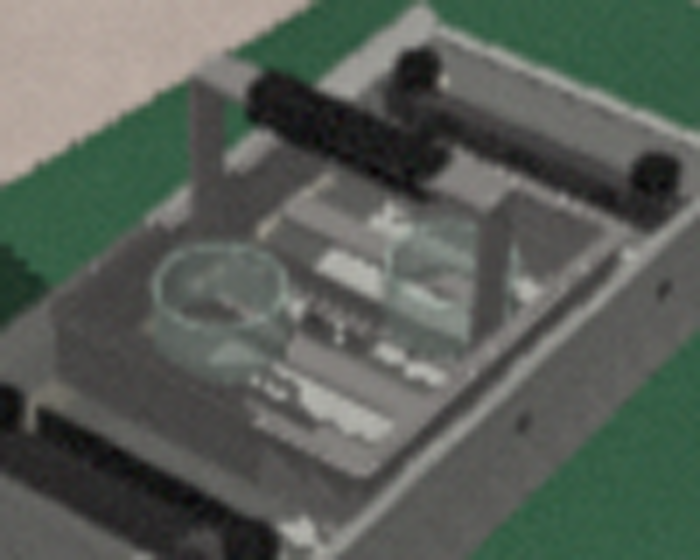

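View pics/t9.png

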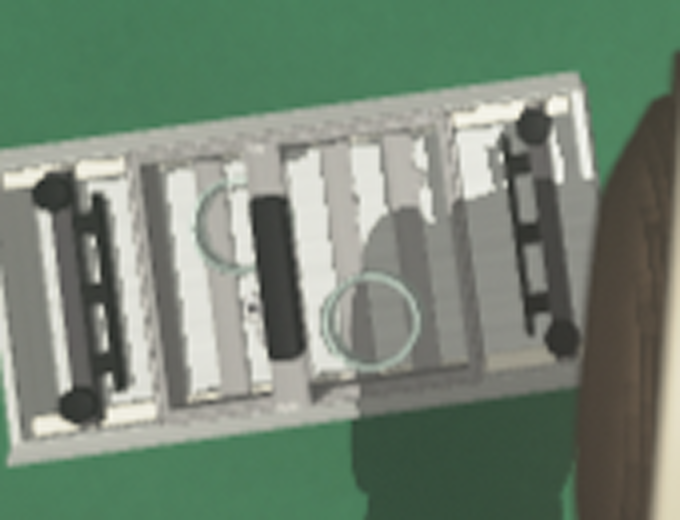

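Emit:
play_rows([
  [[0,0,-2],0,7],
  [[0,0,-5],0,7],
  [[0,0,-8],0,7],
  [[0,0,-11],0,7],
  [[0,0,-14],0,7],
  [[0,0,-16],0,7],
  [[0,0,-17],0,7],
  [[0,0,-17],0,7],
])

```text
time: 29.07
ee_pos: [0.5643, -0.2184, 0.2571]
tcp_rot: [54.4, 90.0, 151.1]
wrist_force: [0.3, 0.1, 0.4]
opening: 0.0703
```

Run:
```python
from h import *
p,d=bot.camera('top'); np.save('pics/f.npy',d); cv2.imwrite('pics/f_t.png',p)
a=cv2.resize(p[195:300,150:265],None,fx=5.6,fy=5.6,interpolation=cv2.INTER_CUBIC);cv2.imwrite('pics/f_tc.png',a)
p,d=bot.camera('scene');cv2.imwrite('pics/f_s.png',p); b=cv2.resize(p[105:185,290:390],None,fx=7,fy=7,interpolation=cv2.INTER_CUBIC); cv2.imwrite('pics/f_sc.png',b)
```

```text
(no output)
```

View pics/f_tc.png

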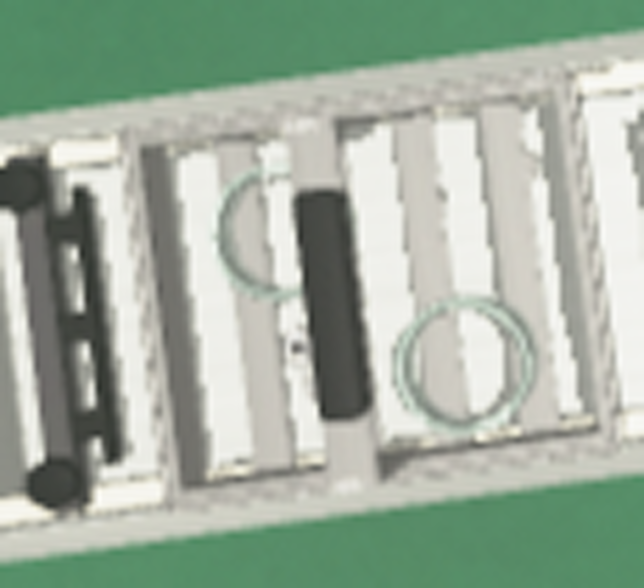

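View pics/f_sc.png

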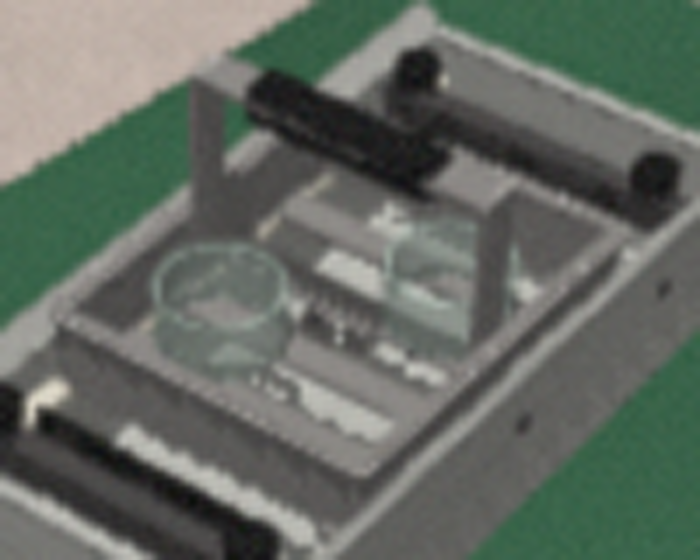

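View pics/f_s.png

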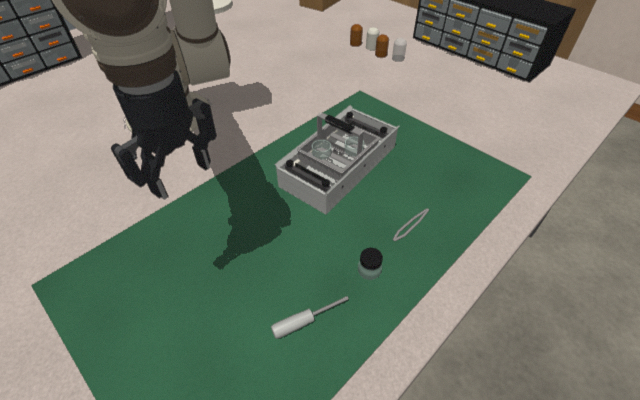

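Run:
```python
from h import *
c=np.array([.5166,.1793,0]);Rz=R.from_euler('z',6.8,degrees=True).as_matrix()
for cam_,src,ou,ov,w,h,S in(('top','f_t',170,195,85,105,7),('scene','f_s',290,105,100,80,7)):
    p=cv2.imread(f'pics/{src}.png'); a=cv2.resize(p[ov:ov+h,ou:ou+w],None,fx=S,fy=S,interpolation=cv2.INTER_CUBIC)[:600]
    for y0 in(-.048,-.016,.016,.048):
        q=[proj(cam_,c+Rz@np.array([x,y,0])+[0,0,.052]) for x,y in((-.06,y0-.007),(.06,y0-.007),(.06,y0+.007),(-.06,y0+.007))]
        q=np.array([[(u-ou+.5)*S-.5,(v-ov+.5)*S-.5] for u,v in q]).round().astype(int)
        cv2.polylines(a,[q.reshape(-1,1,2)],True,(0,0,255),1)
    cv2.imwrite(f'pics/{src}_ov.png',a)
D=np.load('pics/f.npy'); P=cloud('top',D); Q=(P[190:310,140:270]-c).reshape(-1,3)@Rz; 
for y0 in np.arange(-.07,.071,.01):
    m=(abs(Q[:,0])<.055)&(abs(Q[:,1]-y0)<.005); print(round(y0,3),np.histogram(Q[m,2],[-.01,.009,.02,.046,.056,.066,.085,.2])[0])
```

```text
-0.07 [69  3  0  0  0 49  0]
-0.06 [199  10   0  22   0   0   0]
-0.05 [127  18   1 244  15  34   0]
-0.04 [ 0  0  0 81  7 23  0]
-0.03 [190   7   0   2   5  20   0]
-0.02 [211  11   0 223   5  21   0]
-0.01 [  0   0   1 145  19  43 187]
0.0 [ 88   9   0   0   0   1 333]
0.01 [207  12   0  48   0   0  76]
0.02 [67  2  0  0  0  1  0]
0.03 [ 0  0  0  1  2 18  0]
0.04 [ 75  41   1 127   7  24   0]
0.05 [120  16   0 218  16  48   0]
0.06 [0 0 0 0 0 0 0]
0.07 [156  10   3  67  84 180   0]
```

View pics/f_t_ov.png

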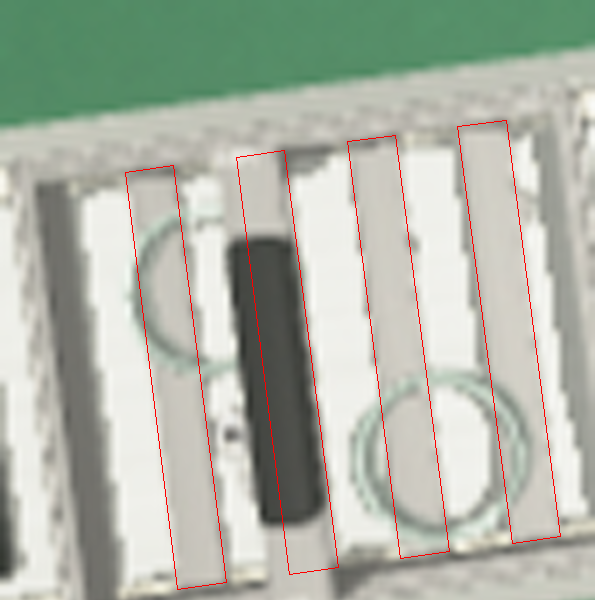

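View pics/f_s_ov.png

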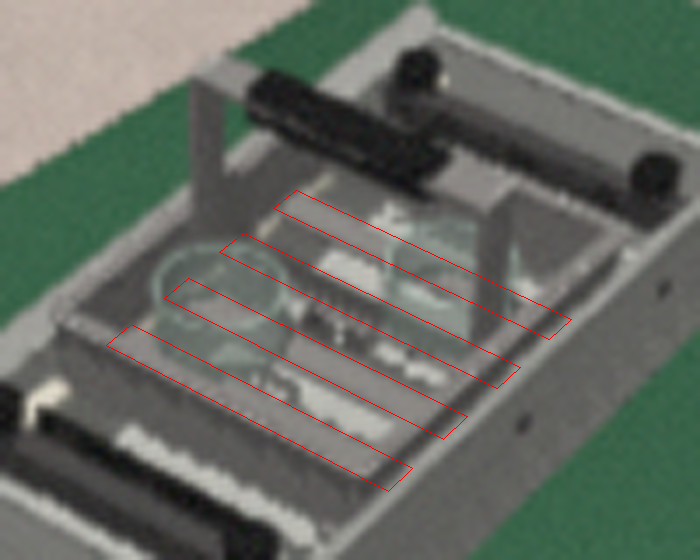

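Run:
```python
from h import *
D=np.load('pics/f.npy'); P=cloud('top',D)
img=cv2.imread('pics/f_t.png')
Z=P[195:300,150:265,2]
z=np.clip((Z+.005)/.065,0,1)*255
cv2.imwrite('pics/fz.png',cv2.resize(cv2.applyColorMap(z.astype(np.uint8),cv2.COLORMAP_JET),None,fx=5.6,fy=5.6,interpolation=cv2.INTER_NEAREST))
ims=[]
for i in range(4): ims.append(bot.camera('scene')[0].astype(float))
p=np.mean(ims,0).clip(0,255).astype(np.uint8)[122:168,300:375]
g=cv2.cvtColor(p,cv2.COLOR_BGR2GRAY); g=cv2.createCLAHE(3,(3,3)).apply(cv2.resize(g,None,fx=10,fy=10,interpolation=cv2.INTER_LANCZOS4)); cv2.imwrite('pics/f_cl.png',g)
t=np.mean([bot.camera('top')[0].astype(float) for i in range(3)],0)[205:290,172:252]; t=np.clip((t-150)*2.5,0,255).astype(np.uint8)
cv2.imwrite('pics/f_tt.png',cv2.resize(t,None,fx=7,fy=7,interpolation=cv2.INTER_CUBIC))
```

```text
(no output)
```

View pics/fz.png

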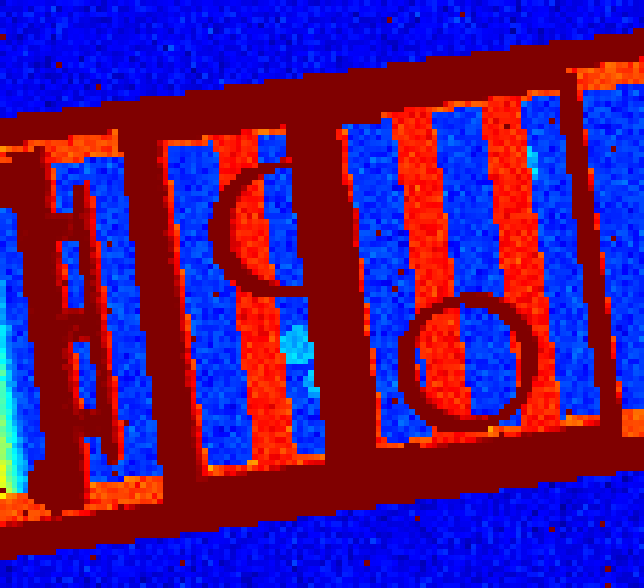

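View pics/f_cl.png

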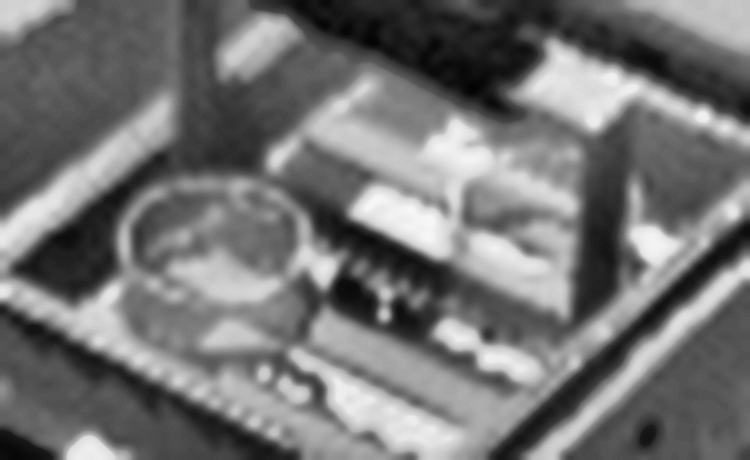

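View pics/f_tt.png

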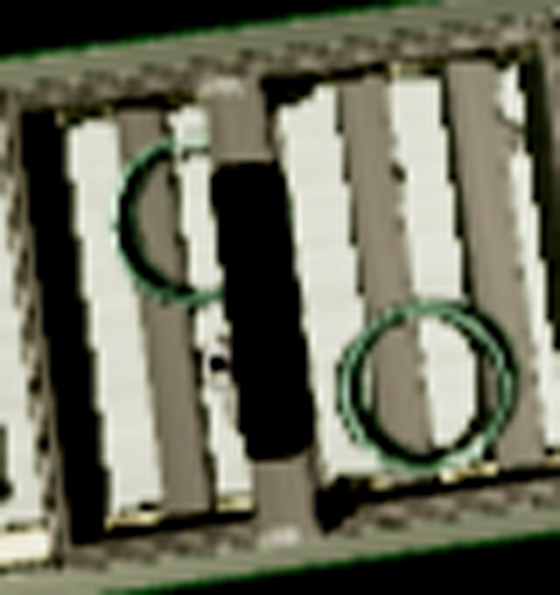

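Run:
```python
from h import *
P=cloud('top',np.load('pics/f.npy')); Z=P[...,2]
m=((Z>.0115)&(Z<.03)).astype(np.uint8); m[:205]=0;m[285:]=0;m[:,:178]=0;m[:,252:]=0
n,l,s,c=cv2.connectedComponentsWithStats(m)
for i in range(1,n):
    if s[i,4]>2: print(s[i],c[i].round(1),np.median(Z[l==i]).round(4),P[l==i].mean(0).round(3))
D2=[bot.camera('top')[1] for _ in range(3)]
Z=np.median([cloud('top',d)[...,2] for d in D2],0); print((Z[258:268,200:210]*1000).round(0)); print((Z[218:236,222:234]*1000).round(0))
```

```text
[244 221   2   6   8] [244.5 223.2] 0.0149 [0.558 0.132 0.015]
[200 253   6   7  32] [202.5 256.3] 0.0155 [0.491 0.22  0.015]
[204 261   3   5   9] [205.  263.2] 0.0138 [0.477 0.215 0.014]
[[ 46.  14.  14.  15.  16.  17. 142. 142. 144. 142.]
 [ 51.  15.  14.  15.  16.   5. 143. 142. 143. 142.]
 [ 49.   7.   5.   8.   7.   6. 141. 143. 142. 143.]
 [ 51.   7.   5.   4.   6.  17. 142. 143. 142. 144.]
 [ 50.   7.   7.   7.  15.  15. 139. 142. 140. 141.]
 [ 50.   7.   7.   7.  14.  15. 141. 143. 143. 143.]
 [ 51.   6.   8.   8.   7.  16.  17. 142. 143. 143.]
 [ 49.   6.   8.   8.   7.  17.  16. 141. 143. 143.]
 [ 50.  50.   9.   6.   8.   8.   6. 140. 142. 142.]
 [ 50.  52.   6.   6.   4.   8.   7. 142. 142. 143.]]
[[51. 50. 50. 51. 50. 47.  8.  7.  6.  6.  8.  6.]
 [51. 48. 53. 51. 51. 50.  7.  9.  8.  7.  4.  6.]
 [52. 52. 52. 50. 51. 50.  6.  6.  5.  7.  8.  6.]
 [51. 51. 49. 49. 50. 50.  6.  7.  6.  6.  6.  6.]
 [51. 51. 51. 51. 49. 49.  7.  6.  7.  7.  7.  4.]
 [50. 50. 49. 50. 51. 49.  8.  5.  7.  5.  5.  7.]
 [52. 49. 50. 52. 51. 50.  8.  8.  6.  8.  6.  6.]
 [52. 51. 52. 52. 50. 51. 49.  6.  4.  6.  7.  6.]
 [49. 51. 51. 53. 50. 49. 49.  7.  7.  7.  6.  6.]
 [50. 50. 50. 50. 52. 51. 49.  7.  6.  8.  6.  7.]
 [51. 51. 52. 51. 50. 51. 49.  7.  9.  6.  6.  5.]
 [51. 50. 52. 52. 49. 51. 50. 10.  6.  7.  6.  6.]
 [51. 52. 51. 51. 51. 50. 51. 10.  6.  8.  8.  8.]
 [49. 51. 50. 50. 53. 50. 51.  7.  6.  7.  7.  7.]
 [51. 50. 50. 51. 51. 51. 50.  5.  7.  6.  8.  7.]
 [51. 53. 52. 52. 51. 48. 51. 48.  7.  6.  6.  8.]
 [50. 53. 50. 49. 50. 51. 51. 49.  7.  6.  7.  6.]
 [52. 52. 50. 49. 50. 51. 50. 50.  5.  8.  8.  8.]]
```

```bash
python3 -c "
from workcell import bot
o=bot.get_obs(); print(o['time'],o['wrist_force']); print(bot.job_done())"
```

```text
29.6667 [ 0.41263587  0.07118075 -0.0846248 ]
the job is handed in; nothing more can be done
None
```

I handed the job in at about 29.7 s. The sieve is released on the rails and, as far as the cameras show, all four nuts are in the tray. No verdict was reported.

- **Carry and placing:** I gripped the bar, lifted the sieve level and carried it over at up to about 0.18 m/s. Before lowering, both cameras' depth put it within about 0.3 mm of the tray's axis. It went down gently; for a short while I pressed it on the rails with about 11 N, then backed off.
- **Stops and shaking:** I found the stops by feel and knocked each one twice, left-right-left-right. The wrist readings were about 4.5 to 6 N each time; I only see force at the end of a move, so brief peaks were not recorded. The three brisk ±13–15 mm shakes came after the knocks, clear of the stops.
- **Nuts:** After release, depth shows three nuts on the tray floor. I saw the fourth in the tray through a slot after the second shake; it now lies out of sight under a bar.
- **Bars:** Three of the four bars are visibly clear from above. The one under the handle (+16 mm) I could only partly see, from the scene camera, and no nut showed there.
- **Glass and loose items:** Both sleeves appear upright in the sieve. I steered well clear of the tweezers, screwdriver and jar, and in the last scene picture they look as they did at the start, but I didn't measure them.

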